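Dock the returned race kit for charging

TASK

Check in the race kit that lies on the finish desk: first switch the charging power off with the lever, before you handle any kit. Then slide every battery pack nose first onto a shoe of the charger until it clicks fully home, and slide every flat tracker card fully into a slot of the wooden dock. When all of it is docked, switch the power lever fully on again; leave the trophy, mug and carton where they are.

Things in the scene. Friction and masses are not known exactly. Their poses are not given: they have to be found in the camera images.
- power (a joint): Angle of the charging power lever: about 1.0 is on (lever leans to +x of its housing, away from the robot), 0 is off (lever leans to -x, towards the robot); it swings through upright at 0.5, has light friction and stays where it is left
- power_tip (a point): Centre of the power lever's tip: black ball 26 across on a thin steel arm; it turns about a level hinge 22 above the table, 70 from the ball's centre, so it is 83 high at either end and 92 upright. Grey housing 70 by 50 by 25. Axes turn with the lever (x level and z up when the joint is 0); y is the hinge direction and stays level. Off end is 67 towards the robot from the on end
- pack1: Battery pack (may be absent), 0.17-0.29 kg: black block 60 long (x), 40 wide (y), spanning z 16 to 60 on a grey T foot; origin at the centre of the foot's underside, z up. Foot: stem 24 wide (z 8-16), flange 36 wide (z 0-8, x -27 to +27), nose rounded, side notches behind it, tail only 33 wide. A bright bar across the top marks the nose end (+x), which goes on first. Stands on its foot
- pack2: Battery pack (may be absent), the same as pack1: origin at the centre of the foot's underside, nose to +x, z up
- pack3: Battery pack (may be absent), the same as pack1: origin at the centre of the foot's underside, nose to +x, z up
- tracker1: Tracker card (may be absent), 0.075 kg, a flat white plate 90 long (x) by 50 wide (y) by 9 thick with a black window on top, lying flat; origin at the centre of its underside, z up. Either short end may go in first
- tracker2: Tracker card (may be absent), 0.075 kg, a flat white plate 90 long (x) by 50 wide (y) by 9 thick with a black window on top, lying flat; origin at the centre of its underside, z up. Either short end may go in first
- tracker3: Tracker card (may be absent), 0.075 kg, a flat white plate 90 long (x) by 50 wide (y) by 9 thick with a black window on top, lying flat; origin at the centre of its underside, z up. Either short end may go in first
- pack1_nose (a point): Middle of the bright bar on top of pack1 (may be absent), 19 ahead (+x) of the pack's centre, 60 above its underside
- pack2_nose (a point): Middle of the bright bar on top of pack2 (may be absent), 19 ahead (+x) of the pack's centre, 60 above its underside
- pack3_nose (a point): Middle of the bright bar on top of pack3 (may be absent), 19 ahead (+x) of the pack's centre, 60 above its underside
- charger: Grey charger, fixed, 160 deep (x -85 to +75) by 270 wide, floor 12 above the table, three shoes 85 apart on it; origin on the table, 20 before (-x of) the middle shoe's home point; x = sliding direction. Floor is open in front of the shoes, so a pack can be stood on it and slid on. Behind the shoes, from x +48, a housing whose top is 24 above the table is the end stop
- shoe1 (a point): Where a pack's origin lies when home on this shoe, on the floor; x = sliding direction, z up. Shoe: channel 38.4 wide from x -32 (walls 13 thick with rounded ends from -38) to the stop at +28; walls 14 high; lips leave 28 for the stem, 10 over the floor. Two sprung balls in the walls resist (about 4 N) from 23 to 12 before home, then snap into the pack's notches and draw it home
- shoe2 (a point): Where a pack's origin lies when home on this shoe, on the charger's floor 12 above the table; x = sliding direction, z up; built like shoe1
- shoe3 (a point): Where a pack's origin lies when home on this shoe, on the charger's floor 12 above the table; x = sliding direction, z up; built like shoe1
- dock: Wooden dock, fixed, 160 deep (x -85 to +75) by 270 wide, floor 10 above the table, with three letterbox slots 85 apart; origin on the table, 17 before (-x of) the middle slot's home point; x = sliding direction. Floor is open in front of the slots, so a tracker can be laid on it and slid in; top of the roof 34 above the table
- slot1 (a point): Where a tracker's origin lies when fully in this slot, on the floor; x = sliding direction, z up. Slot 53 wide and 12 high; roof from x -2; side walls between the slots have rounded ends (straight from x +1, tip at -15), the outer walls from x -7; back wall at +46. A home tracker sticks out about 43 from under the roof
- slot2 (a point): Where a tracker's origin lies when fully in this slot, on the dock's floor 10 above the table; x = sliding direction, z up; built like slot1
- slot3 (a point): Where a tracker's origin lies when fully in this slot, on the dock's floor 10 above the table; x = sliding direction, z up; built like slot1
- trophy: Bystander: dark figure on a black base 80 by 80 by 35, about 175 high; origin at the centre of its underside
- mug: Bystander: white mug 80 wide, 90 high; origin at the centre of its underside
- carton: Bystander: cardboard box 90 by 110 by 70 high; origin at the centre of its underside
There are look-alikes about, which are no part of the job. What is shaped like the pack2 but white is not meant.

How it is judged:
On the way, in this order (a step that is already met when the one before it is completed fails the run):
1. the power lever is switched off (value of joint power below 0.2 rad), for 0.2 s.
2. with the power off, every battery pack is home on a shoe and every tracker is home in a slot (((x of pack1 in the frame of shoe1 between -0.0035 and 0.0035 m and y of pack1 in the frame of shoe1 between -0.003 and 0.003 m and z of pack1 in the frame of shoe1 between -0.004 and 0.004 m and angle between the x axis of pack1 and the x axis of shoe1, either way round below 0.12 rad and angle between pack1's own z axis and vertical below 0.1 rad and x of pack1_nose in the frame of shoe1 above 0 m) or (x of pack1 in the frame of shoe2 between -0.0035 and 0.0035 m and y of pack1 in the frame of shoe2 between -0.003 and 0.003 m and z of pack1 in the frame of shoe2 between -0.004 and 0.004 m and angle between the x axis of pack1 and the x axis of shoe2, either way round below 0.12 rad and angle between pack1's own z axis and vertical below 0.1 rad and x of pack1_nose in the frame of shoe2 above 0 m) or (x of pack1 in the frame of shoe3 between -0.0035 and 0.0035 m and y of pack1 in the frame of shoe3 between -0.003 and 0.003 m and z of pack1 in the frame of shoe3 between -0.004 and 0.004 m and angle between the x axis of pack1 and the x axis of shoe3, either way round below 0.12 rad and angle between pack1's own z axis and vertical below 0.1 rad and x of pack1_nose in the frame of shoe3 above 0 m)) and ((x of pack2 in the frame of shoe1 between -0.0035 and 0.0035 m and y of pack2 in the frame of shoe1 between -0.003 and 0.003 m and z of pack2 in the frame of shoe1 between -0.004 and 0.004 m and angle between the x axis of pack2 and the x axis of shoe1, either way round below 0.12 rad and angle between pack2's own z axis and vertical below 0.1 rad and x of pack2_nose in the frame of shoe1 above 0 m) or (x of pack2 in the frame of shoe2 between -0.0035 and 0.0035 m and y of pack2 in the frame of shoe2 between -0.003 and 0.003 m and z of pack2 in the frame of shoe2 between -0.004 and 0.004 m and angle between the x axis of pack2 and the x axis of shoe2, either way round below 0.12 rad and angle between pack2's own z axis and vertical below 0.1 rad and x of pack2_nose in the frame of shoe2 above 0 m) or (x of pack2 in the frame of shoe3 between -0.0035 and 0.0035 m and y of pack2 in the frame of shoe3 between -0.003 and 0.003 m and z of pack2 in the frame of shoe3 between -0.004 and 0.004 m and angle between the x axis of pack2 and the x axis of shoe3, either way round below 0.12 rad and angle between pack2's own z axis and vertical below 0.1 rad and x of pack2_nose in the frame of shoe3 above 0 m)) and ((x of pack3 in the frame of shoe1 between -0.0035 and 0.0035 m and y of pack3 in the frame of shoe1 between -0.003 and 0.003 m and z of pack3 in the frame of shoe1 between -0.004 and 0.004 m and angle between the x axis of pack3 and the x axis of shoe1, either way round below 0.12 rad and angle between pack3's own z axis and vertical below 0.1 rad and x of pack3_nose in the frame of shoe1 above 0 m) or (x of pack3 in the frame of shoe2 between -0.0035 and 0.0035 m and y of pack3 in the frame of shoe2 between -0.003 and 0.003 m and z of pack3 in the frame of shoe2 between -0.004 and 0.004 m and angle between the x axis of pack3 and the x axis of shoe2, either way round below 0.12 rad and angle between pack3's own z axis and vertical below 0.1 rad and x of pack3_nose in the frame of shoe2 above 0 m) or (x of pack3 in the frame of shoe3 between -0.0035 and 0.0035 m and y of pack3 in the frame of shoe3 between -0.003 and 0.003 m and z of pack3 in the frame of shoe3 between -0.004 and 0.004 m and angle between the x axis of pack3 and the x axis of shoe3, either way round below 0.12 rad and angle between pack3's own z axis and vertical below 0.1 rad and x of pack3_nose in the frame of shoe3 above 0 m)) and ((x of tracker1 in the frame of slot1 between -0.006 and 0.006 m and y of tracker1 in the frame of slot1 between -0.004 and 0.004 m and z of tracker1 in the frame of slot1 between -0.004 and 0.004 m and angle between the x axis of tracker1 and the x axis of slot1, either way round below 0.12 rad and angle between tracker1's own z axis and vertical below 0.1 rad) or (x of tracker1 in the frame of slot2 between -0.006 and 0.006 m and y of tracker1 in the frame of slot2 between -0.004 and 0.004 m and z of tracker1 in the frame of slot2 between -0.004 and 0.004 m and angle between the x axis of tracker1 and the x axis of slot2, either way round below 0.12 rad and angle between tracker1's own z axis and vertical below 0.1 rad) or (x of tracker1 in the frame of slot3 between -0.006 and 0.006 m and y of tracker1 in the frame of slot3 between -0.004 and 0.004 m and z of tracker1 in the frame of slot3 between -0.004 and 0.004 m and angle between the x axis of tracker1 and the x axis of slot3, either way round below 0.12 rad and angle between tracker1's own z axis and vertical below 0.1 rad)) and ((x of tracker2 in the frame of slot1 between -0.006 and 0.006 m and y of tracker2 in the frame of slot1 between -0.004 and 0.004 m and z of tracker2 in the frame of slot1 between -0.004 and 0.004 m and angle between the x axis of tracker2 and the x axis of slot1, either way round below 0.12 rad and angle between tracker2's own z axis and vertical below 0.1 rad) or (x of tracker2 in the frame of slot2 between -0.006 and 0.006 m and y of tracker2 in the frame of slot2 between -0.004 and 0.004 m and z of tracker2 in the frame of slot2 between -0.004 and 0.004 m and angle between the x axis of tracker2 and the x axis of slot2, either way round below 0.12 rad and angle between tracker2's own z axis and vertical below 0.1 rad) or (x of tracker2 in the frame of slot3 between -0.006 and 0.006 m and y of tracker2 in the frame of slot3 between -0.004 and 0.004 m and z of tracker2 in the frame of slot3 between -0.004 and 0.004 m and angle between the x axis of tracker2 and the x axis of slot3, either way round below 0.12 rad and angle between tracker2's own z axis and vertical below 0.1 rad)) and ((x of tracker3 in the frame of slot1 between -0.006 and 0.006 m and y of tracker3 in the frame of slot1 between -0.004 and 0.004 m and z of tracker3 in the frame of slot1 between -0.004 and 0.004 m and angle between the x axis of tracker3 and the x axis of slot1, either way round below 0.12 rad and angle between tracker3's own z axis and vertical below 0.1 rad) or (x of tracker3 in the frame of slot2 between -0.006 and 0.006 m and y of tracker3 in the frame of slot2 between -0.004 and 0.004 m and z of tracker3 in the frame of slot2 between -0.004 and 0.004 m and angle between the x axis of tracker3 and the x axis of slot2, either way round below 0.12 rad and angle between tracker3's own z axis and vertical below 0.1 rad) or (x of tracker3 in the frame of slot3 between -0.006 and 0.006 m and y of tracker3 in the frame of slot3 between -0.004 and 0.004 m and z of tracker3 in the frame of slot3 between -0.004 and 0.004 m and angle between the x axis of tracker3 and the x axis of slot3, either way round below 0.12 rad and angle between tracker3's own z axis and vertical below 0.1 rad)) and value of joint power below 0.4 rad), for 0.2 s.
3. the power lever is switched on again (value of joint power above 0.85 rad), for 0.2 s.
At the end, for the whole second after the job is handed in: Every pack present is home on some shoe (within 3.5 mm along, 3 mm across, 4 mm in height, 0.12 rad in heading, nose first), every tracker present is home in some slot (within 6 mm along, 4 mm across, 4 mm in height, 0.12 rad, either end first), all at rest, and the power lever is on (over 0.85) (((x of pack1 in the frame of shoe1 between -0.0035 and 0.0035 m and y of pack1 in the frame of shoe1 between -0.003 and 0.003 m and z of pack1 in the frame of shoe1 between -0.004 and 0.004 m and angle between the x axis of pack1 and the x axis of shoe1, either way round below 0.12 rad and angle between pack1's own z axis and vertical below 0.1 rad and x of pack1_nose in the frame of shoe1 above 0 m) or (x of pack1 in the frame of shoe2 between -0.0035 and 0.0035 m and y of pack1 in the frame of shoe2 between -0.003 and 0.003 m and z of pack1 in the frame of shoe2 between -0.004 and 0.004 m and angle between the x axis of pack1 and the x axis of shoe2, either way round below 0.12 rad and angle between pack1's own z axis and vertical below 0.1 rad and x of pack1_nose in the frame of shoe2 above 0 m) or (x of pack1 in the frame of shoe3 between -0.0035 and 0.0035 m and y of pack1 in the frame of shoe3 between -0.003 and 0.003 m and z of pack1 in the frame of shoe3 between -0.004 and 0.004 m and angle between the x axis of pack1 and the x axis of shoe3, either way round below 0.12 rad and angle between pack1's own z axis and vertical below 0.1 rad and x of pack1_nose in the frame of shoe3 above 0 m)) and ((x of pack2 in the frame of shoe1 between -0.0035 and 0.0035 m and y of pack2 in the frame of shoe1 between -0.003 and 0.003 m and z of pack2 in the frame of shoe1 between -0.004 and 0.004 m and angle between the x axis of pack2 and the x axis of shoe1, either way round below 0.12 rad and angle between pack2's own z axis and vertical below 0.1 rad and x of pack2_nose in the frame of shoe1 above 0 m) or (x of pack2 in the frame of shoe2 between -0.0035 and 0.0035 m and y of pack2 in the frame of shoe2 between -0.003 and 0.003 m and z of pack2 in the frame of shoe2 between -0.004 and 0.004 m and angle between the x axis of pack2 and the x axis of shoe2, either way round below 0.12 rad and angle between pack2's own z axis and vertical below 0.1 rad and x of pack2_nose in the frame of shoe2 above 0 m) or (x of pack2 in the frame of shoe3 between -0.0035 and 0.0035 m and y of pack2 in the frame of shoe3 between -0.003 and 0.003 m and z of pack2 in the frame of shoe3 between -0.004 and 0.004 m and angle between the x axis of pack2 and the x axis of shoe3, either way round below 0.12 rad and angle between pack2's own z axis and vertical below 0.1 rad and x of pack2_nose in the frame of shoe3 above 0 m)) and ((x of pack3 in the frame of shoe1 between -0.0035 and 0.0035 m and y of pack3 in the frame of shoe1 between -0.003 and 0.003 m and z of pack3 in the frame of shoe1 between -0.004 and 0.004 m and angle between the x axis of pack3 and the x axis of shoe1, either way round below 0.12 rad and angle between pack3's own z axis and vertical below 0.1 rad and x of pack3_nose in the frame of shoe1 above 0 m) or (x of pack3 in the frame of shoe2 between -0.0035 and 0.0035 m and y of pack3 in the frame of shoe2 between -0.003 and 0.003 m and z of pack3 in the frame of shoe2 between -0.004 and 0.004 m and angle between the x axis of pack3 and the x axis of shoe2, either way round below 0.12 rad and angle between pack3's own z axis and vertical below 0.1 rad and x of pack3_nose in the frame of shoe2 above 0 m) or (x of pack3 in the frame of shoe3 between -0.0035 and 0.0035 m and y of pack3 in the frame of shoe3 between -0.003 and 0.003 m and z of pack3 in the frame of shoe3 between -0.004 and 0.004 m and angle between the x axis of pack3 and the x axis of shoe3, either way round below 0.12 rad and angle between pack3's own z axis and vertical below 0.1 rad and x of pack3_nose in the frame of shoe3 above 0 m)) and ((x of tracker1 in the frame of slot1 between -0.006 and 0.006 m and y of tracker1 in the frame of slot1 between -0.004 and 0.004 m and z of tracker1 in the frame of slot1 between -0.004 and 0.004 m and angle between the x axis of tracker1 and the x axis of slot1, either way round below 0.12 rad and angle between tracker1's own z axis and vertical below 0.1 rad) or (x of tracker1 in the frame of slot2 between -0.006 and 0.006 m and y of tracker1 in the frame of slot2 between -0.004 and 0.004 m and z of tracker1 in the frame of slot2 between -0.004 and 0.004 m and angle between the x axis of tracker1 and the x axis of slot2, either way round below 0.12 rad and angle between tracker1's own z axis and vertical below 0.1 rad) or (x of tracker1 in the frame of slot3 between -0.006 and 0.006 m and y of tracker1 in the frame of slot3 between -0.004 and 0.004 m and z of tracker1 in the frame of slot3 between -0.004 and 0.004 m and angle between the x axis of tracker1 and the x axis of slot3, either way round below 0.12 rad and angle between tracker1's own z axis and vertical below 0.1 rad)) and ((x of tracker2 in the frame of slot1 between -0.006 and 0.006 m and y of tracker2 in the frame of slot1 between -0.004 and 0.004 m and z of tracker2 in the frame of slot1 between -0.004 and 0.004 m and angle between the x axis of tracker2 and the x axis of slot1, either way round below 0.12 rad and angle between tracker2's own z axis and vertical below 0.1 rad) or (x of tracker2 in the frame of slot2 between -0.006 and 0.006 m and y of tracker2 in the frame of slot2 between -0.004 and 0.004 m and z of tracker2 in the frame of slot2 between -0.004 and 0.004 m and angle between the x axis of tracker2 and the x axis of slot2, either way round below 0.12 rad and angle between tracker2's own z axis and vertical below 0.1 rad) or (x of tracker2 in the frame of slot3 between -0.006 and 0.006 m and y of tracker2 in the frame of slot3 between -0.004 and 0.004 m and z of tracker2 in the frame of slot3 between -0.004 and 0.004 m and angle between the x axis of tracker2 and the x axis of slot3, either way round below 0.12 rad and angle between tracker2's own z axis and vertical below 0.1 rad)) and ((x of tracker3 in the frame of slot1 between -0.006 and 0.006 m and y of tracker3 in the frame of slot1 between -0.004 and 0.004 m and z of tracker3 in the frame of slot1 between -0.004 and 0.004 m and angle between the x axis of tracker3 and the x axis of slot1, either way round below 0.12 rad and angle between tracker3's own z axis and vertical below 0.1 rad) or (x of tracker3 in the frame of slot2 between -0.006 and 0.006 m and y of tracker3 in the frame of slot2 between -0.004 and 0.004 m and z of tracker3 in the frame of slot2 between -0.004 and 0.004 m and angle between the x axis of tracker3 and the x axis of slot2, either way round below 0.12 rad and angle between tracker3's own z axis and vertical below 0.1 rad) or (x of tracker3 in the frame of slot3 between -0.006 and 0.006 m and y of tracker3 in the frame of slot3 between -0.004 and 0.004 m and z of tracker3 in the frame of slot3 between -0.004 and 0.004 m and angle between the x axis of tracker3 and the x axis of slot3, either way round below 0.12 rad and angle between tracker3's own z axis and vertical below 0.1 rad)) and value of joint power above 0.85 rad and linear speed of each of pack1, pack2, pack3, tracker1, tracker2, tracker3 below 0.02 m/s); the robot touches nothing.
It fails at once if a battery pack or tracker is handled while the power lever is on (value of joint power above 0.6 rad and (contact force between the fingers and pack1 above 1 N or contact force between the fingers and pack2 above 1 N or contact force between the fingers and pack3 above 1 N or contact force between the fingers and tracker1 above 1 N or contact force between the fingers and tracker2 above 1 N or contact force between the fingers and tracker3 above 1 N)).
It fails at once if the trophy, mug or carton is disturbed (moved more than 2 cm) (distance of any of trophy, mug, carton from where it was at the start of the episode above 0.02 m).
Of pack1, pack2, pack3 only 2 to 3 are there at a start; the rules pass over those that are not, and their reading is None.
Of tracker1, tracker2, tracker3 only 2 to 3 are there at a start; the rules pass over those that are not, and their reading is None.
At some moment in a run one of pack1, pack2, pack3, tracker1, tracker2, tracker3 may be knocked a few centimetres aside while the robot is not near it.
Once in a run the grip may slacken for a moment while it holds something.
It also fails if it takes over 210 s, if anything falls off the work surface, if the arm or the gripper's body presses on something with over 40 N, if the wrist force passes 120 N, or if a joint passes its speed limit or range.

ROBOT

A 6-joint arm with a two-finger parallel gripper is mounted at the origin on the work surface. World frame = base frame: x ahead of the robot, y to its left, z up, the work surface at z = 0. Lengths are in m, angles in rad, forces in N, time in s.
With the tool pointing down it reaches from about 0.425 to 0.95 m from the base axis. Payload 3.5 kg.
Tool frame: the origin (TCP) lies midway between the tips of the shut fingers; the grasp point (between the pads) lies 19 mm behind it; x points along the fingers, y is the direction in which the jaws open and shut, and the axes are right-handed (so a half turn about x gives the same grasp; the last joint's range is limited). The gripper opens to 85 mm and grips with 20 to 120 N. Pads are 22 mm wide; open, the fingers measure 114 mm over their backs; the gripper's body (76 mm by 85 mm) begins 54 mm behind the grasp point. The pads swing forward as they close: fully open they stand 13 mm farther back than shut.
Start: joints at [-1.286, 0.286, 1.577, -0, 1.279, -0.15], TCP at [0.284, -0.612, 0.231] pointing down, gripper open.
Joint ranges: [-2.77, 2.77], [-0.9, 2.22], [0.21, 2.48], [-1.53, 4.67], [0.24, 2.81], [-2.84, 2.84]. Speed limits (rad/s): [2.79, 2.79, 3.14, 3.14, 3.14, 3.14].

INTERFACE

Orientations are given as a unit quaternion [x, y, z, w].
In Python, from plant import sensors, optics, ctrl gives the robot as it stands.
- The arm moves only by the tool arm_command, never from a script. Its argument "increments" is a list that holds one entry, the list of rows, each a list of 4 numbers: the shift along the tool's x, y, z in cm, then the turn about the tool's x in rad. A call has 1 to 20 rows; each row shifts and turns the commanded pose from where the row before left it, along the tool's axes as they then stand; what a row does not reach is not made up. A row lasts 1/8 s, in which the tool goes at most 62.5 mm and 10.7 degrees, less where a joint would pass 70% of its speed; a pose out of reach is approached as far as the arm can. A call with a gripper value outside its range is refused whole. "grip" is the finger opening in cm, from 0 to 8.54, set as the call begins (left out, the last holds). The fingers move at their own pace and stop on an object; "grip_force" is the grip in N (left out, the last holds). Time passes only in rows, so rows that do not move let the fingers close. It gives the time, the measured TCP pose, the force and the opening at its end, in the units of the state.
- sensors.get_state(): the state, without advancing time (a new reading comes with each control period).
- optics.read_camera(name): name is "scene" or "side" or "wrist"; returns the picture (400x640x3 uint8, blue, green, red); there is no depth.
- optics.camera_model(name): a dict with "camera_matrix" (3x3 intrinsics, pixels), "world_from_camera" (4x4, takes a point from camera to world coordinates); the wrist camera has in their place "mount" (4x4, takes a point from camera to tool coordinates, whose origin is the TCP and whose axes are the tool frame's). Camera axes: x right, y up, looking along -z (the intrinsics and any distortion apply to the point x, -y, -z); pixel columns grow to the right and rows downward; lengths in m; the calibration is good to about 2 mm. A picture is of the moment at which its call begins: read the wrist's pose just before it. camera_model takes no time and is no camera call.
- ctrl.sign_off(): hands the job in, once; it reports no verdict.
Trained networks look in the newest picture that a camera, given by its name, has taken for a name from the list of things; names that differ only in an ending like _2 or _b are one class to them, and where a whole thing is asked for, a point or a joint stands for the part that bears it (a point fixed in the world has none). Each returns a list of dicts, best first, with "conf" (0 to 1); they miss things now and then, are a little off and sometimes report something else, mostly with a low value. They report only what shows in the picture. A call takes as long as a camera call. They do not tell look-alikes from the thing itself.
- optics.boxes_of(camera, query): "at" ([row, column] in pixels, amid what is visible of it).
- optics.place_of(camera, query): "at" ([row, column] in pixels: a listed point, or the origin of a listed thing).
The state is a dict: "time": time; "qpos": joint angles; "dq": joint speeds; "joint_efforts": joint torques, N m; "eef_pos": TCP position; "tcp_rot": TCP orientation; "contact_force": force on the tool from outside, world axes, zero at the start; "wrist_torque": the same for the moment, N m; "opening": opening from 0.0 (shut) to 1.0 (fully open).
Only numpy, scipy, OpenCV 4.12 (cv2) and the standard library are available. Lean on these libraries where they do the work, as an engineer would, in place of code of your own. Each camera call takes 0.05 s, during which the arm holds its last target.

## Working session

There is one attempt and no reset: what is moved stays moved. The work goes in short steps, Python scripts to look and compute and a tool call to move; the robot and the scene stay as the last step left them, time stands still between calls to the robot, and variables do not carry over. Pictures are saved under pics/ and viewed, and the job is handed in when it is done.

Besides the shell and the picture viewer there is one more tool, called after ">>>" as name(argument=value, ...), one argument or row to a line, values as JSON. arm_command: Moves the arm, as the interface text tells. Its arguments: {"type":"object","properties":{"increments":{"type":"array","items":{"type":"array","items":{"type":"array","items":{"type":"number"}}}},"grip":{"type":"number"},"grip_force":{"type":"number"}},"required":["increments"]}

```bash
ls -la; mkdir -p pics
python3 - <<'E'
from plant import sensors, optics, ctrl
import cv2
s=sensors.get_state()
print(s)
for n in ("scene","side","wrist"):
    im=optics.read_camera(n); cv2.imwrite(f"pics/{n}0.png",im)
    print(n,optics.camera_model(n))
E
```

```text
total 12
drwxr-xr-x  3 agent agent 4096 Dec  7 09:17 .
drwxr-xr-x 23 root  root  4096 Dec  7 09:17 ..
drwxr-xr-x  2 agent agent 4096 Dec  7 09:17 pics
{'time': 0.0, 'qpos': array([-1.28600125e+00,  2.87123272e-01,  1.57819229e+00,  1.37355404e-05,
        1.27855469e+00, -1.50006776e-01]), 'dq': array([-0.00130992,  0.00118578, -0.0002981 ,  0.00057853,  0.0002838 ,
       -0.00041497]), 'joint_efforts': array([ 1.78768369e-04, -4.05977941e+01, -2.92626446e+01, -1.62796832e-04,
        5.73025012e-03,  2.27073315e-06]), 'eef_pos': array([ 0.28417132, -0.61154942,  0.22996714]), 'tcp_rot': array([-0.69041271, -0.15331987,  0.69051189, -0.15171239]), 'contact_force': array([-0.41448377,  0.35542052, -0.46001234]), 'wrist_torque': array([ 0.03020829, -0.014983  ,  0.01287514]), 'opening': 1.0000771895824339}
scene {'camera_matrix': array([[411.8561481 ,   0.        , 315.74308702],
       [  0.        , 411.8561481 , 198.6988955 ],
       [  0.        ,   0.        ,   1.        ]]), 'world_from_camera': array([[ 6.23295119e-01, -6.37530901e-01,  4.52832800e-01,
         1.05242451e+00]
[... 533 characters left out ...]
10699, -0.57128705,  0.77810941,  0.84435935],
       [-0.0129117 ,  0.80806696,  0.58894913,  0.755407  ],
       [ 0.        ,  0.        ,  0.        ,  1.        ]])}
wrist {'camera_matrix': array([[276.71082607,   0.        , 322.2779738 ],
       [  0.        , 276.71082607, 196.67070154],
       [  0.        ,   0.        ,   1.        ]]), 'mount': array([[-3.42437981e-04,  2.72645110e-01, -9.62114612e-01,
        -1.43090352e-01],
       [ 9.99998722e-01,  1.59564070e-03,  9.62526582e-05,
         7.27185364e-04],
       [ 1.56143205e-03, -9.62113350e-01, -2.72645308e-01,
        -6.84411633e-02],
       [ 0.00000000e+00,  0.00000000e+00,  0.00000000e+00,
         1.00000000e+00]])}
```

View pics/scene0.png

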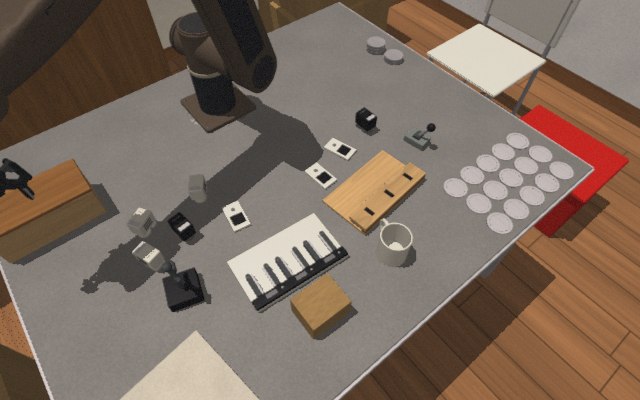

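View pics/side0.png

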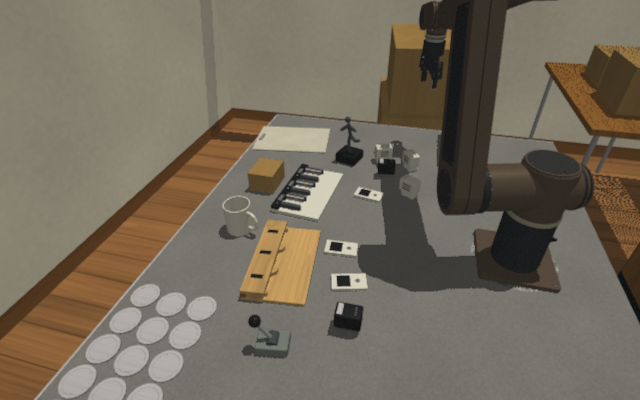

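View pics/wrist0.png

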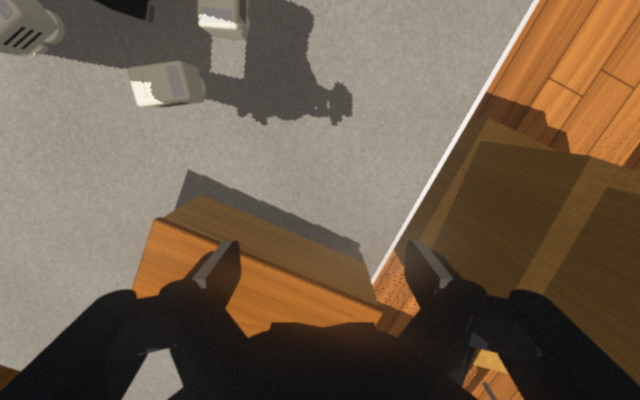

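Scene picture: black packs at (col,row) (367,120) and (182,226), with white look-alikes at (198,185), (141,222) and (149,257). There are three tracker cards at (320,175), (340,149) and (236,216). The charger is at (290,260), the dock at (375,190) and the lever ball at (431,127). Next I'll measure them with the networks.

```bash
cat > h.py <<'E'
from plant import sensors, optics, ctrl
import numpy as np, cv2
from scipy.spatial.transform import Rotation as R
def T_tool(s=None):
    s=s or sensors.get_state()
    T=np.eye(4);T[:3,:3]=R.from_quat(s['tcp_rot']).as_matrix();T[:3,3]=s['eef_pos'];return T
def wfc(cam,Tt=None):
    m=optics.camera_model(cam)
    if cam=='wrist': return m['camera_matrix'],(T_tool() if Tt is None else Tt)@m['mount']
    return m['camera_matrix'],m['world_from_camera']
def unproj(cam,rc,z,Tt=None):
    K,W=wfc(cam,Tt)
    r,c=rc
    d=np.array([(c-K[0,2])/K[0,0],-(r-K[1,2])/K[1,1],-1.0])
    d=W[:3,:3]@d; o=W[:3,3]
    return o+d*(z-o[2])/d[2]
def proj(cam,P,Tt=None):
    K,W=wfc(cam,Tt)
    p=np.linalg.inv(W)@np.append(P,1)
    return np.array([K[1,2]-K[1,1]*p[1]/-p[2]*1.0, K[0,2]+K[0,0]*p[0]/-p[2]])  # row,col
E
python3 - <<'E'
from h import *
for cam in ('scene','side'):
    optics.read_camera(cam)
    for q,z in (('power_tip',.083),('pack1',0),('pack1_nose',.06),('tracker1',0),('charger',0),('shoe1',.012),('dock',0),('slot1',.010),('trophy',0),('mug',0),('carton',0)):
        for d in optics.place_of(cam,q)[:8]:
            if d['conf']<.15: continue
            p=unproj(cam,d['at'],z)
            print(cam,q,round(d['conf'],2),np.round(d['at'],1),np.round(p*1000).astype(int)[:2])
print(sensors.get_state()['time'])
E
```

```text
scene power_tip 0.56 [124.7 432.3] [566 428]
scene pack1 0.95 [126.6 363.8] [386 323]
scene pack1 0.72 [232.  180.7] [ 372 -340]
scene pack1 0.67 [229.  149.3] [ 310 -402]
scene pack1 0.63 [194.5 197.6] [ 289 -241]
scene pack1 0.59 [261.5 155.2] [ 411 -434]
scene tracker1 0.83 [178.  318.8] [461  72]
scene tracker1 0.79 [150.5 340.4] [418 194]
scene tracker1 0.58 [219.3 233.9] [ 428 -204]
scene charger 0.81 [262.6 286. ] [ 626 -169]
scene charger 0.22 [282.  261.6] [ 631 -250]
scene shoe1 0.81 [262.5 293.1] [ 642 -158]
scene shoe1 0.8 [247.9 318.9] [650 -80]
scene shoe1 0.72 [281.6 263.1] [ 638 -248]
scene dock 0.73 [197.1 371.9] [611 148]
scene dock 0.6 [282.1 259.5] [ 628 -254]
scene slot1 0.95 [210.5 359.6] [628  84]
scene slot1 0.68 [175.4 398.5] [607 259]
scene slot1 0.66 [192.6 383. ] [624 179]
scene slot1 0.33 [151.  338.4] [422 182]
scene trophy 0.56 [291.8 186.4] [ 536 -410]
scene trophy 0.28 [228.2 185.2] [ 369 -324]
scene mug 0.71 [254.  391.4] [778  62]
scene carton 0.9 [309.1 323.7] [ 783 -172]
side power_tip 0.59 [319.1 253. ] [575 411]
side pack1 0.88 [327.8 348.4] [38
[... 221 characters left out ...]
 tracker1 0.8 [247. 344.] [452  69]
side tracker1 0.51 [195.2 367.6] [ 426 -195]
side charger 0.86 [191.4 305.4] [ 635 -165]
side shoe1 0.82 [170.4 311.7] [ 646 -280]
side shoe1 0.8 [186.7 302.8] [ 647 -173]
side shoe1 0.56 [200.2 293.8] [653 -92]
side dock 0.64 [263.6 285.6] [592 171]
side dock 0.63 [260.5 276.3] [620 166]
side slot1 0.63 [283.4 269.2] [606 255]
side slot1 0.62 [237.7 283.7] [626  85]
side slot1 0.36 [157.9 348.7] [ 533 -404]
side trophy 0.89 [157.5 348.6] [ 537 -423]
side trophy 0.46 [282.5 270.7] [607 243]
side mug 0.75 [226.8 239.1] [778  62]
side mug 0.34 [191.8 369.8] [ 422 -216]
side carton 0.73 [183.7 264. ] [ 790 -174]
side carton 0.71 [161.  349.7] [ 528 -398]
1.35
```

```bash
cat >> h.py <<'E'
def psi(T=None):
    T=T_tool() if T is None else T
    return np.arctan2(T[1,1],T[0,1])
def go(x,y,z,yaw=None):
    """print turn needed and the tool-frame shift in cm after the turn"""
    s=sensors.get_state(); T=T_tool(s); p=psi(T)
    th=0
    if yaw is not None:
        th=(p-yaw+np.pi/2)%np.pi-np.pi/2
    d=np.array([x,y,z])-T[:3,3]
    q=p-th; c,sn=np.cos(q),np.sin(q)
    Rn=np.array([[0,0,-1],[c,sn,0],[sn,-c,0]])
    v=Rn@d*100
    print('turn %.3f (rows>=%d) q6 %.2f | shift cm %s len %.1f rows>=%d'%(th,int(np.ceil(abs(th)/.18)),s['qpos'][5],np.round(v,2),np.linalg.norm(v),int(np.ceil(np.linalg.norm(v)/6))))
E
python3 - <<'E'
from h import *
T=T_tool(); print(np.round(T,3), psi(T))
im=optics.read_camera('scene'); cv2.imwrite('pics/leverc.png',cv2.resize(im[80:180,380:480],None,fx=5,fy=5,interpolation=cv2.INTER_CUBIC))
cv2.imwrite('pics/packsc.png',cv2.resize(im[160:320,90:270],None,fx=4,fy=3.5,interpolation=cv2.INTER_CUBIC))
go(.64,.42,.24,np.pi/2)
E
```

```text
[[-0.     0.421 -0.907  0.284]
 [ 0.    -0.907 -0.421 -0.612]
 [-1.    -0.     0.     0.231]
 [ 0.     0.     0.     1.   ]] -1.1359638448689395
turn 0.435 (rows>=3) q6 -0.15 | shift cm [  -0.87 -103.21  -35.57] len 109.2 rows>=19
```

View pics/leverc.png

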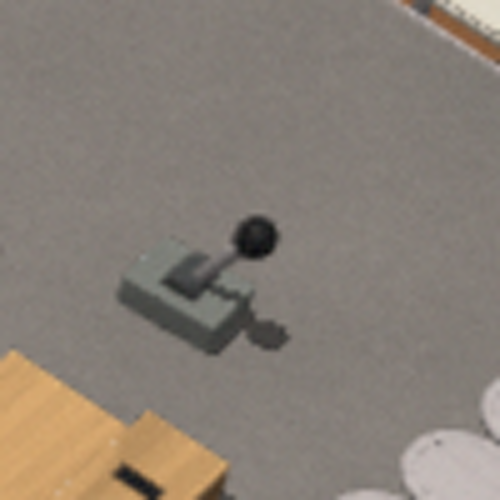

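View pics/packsc.png

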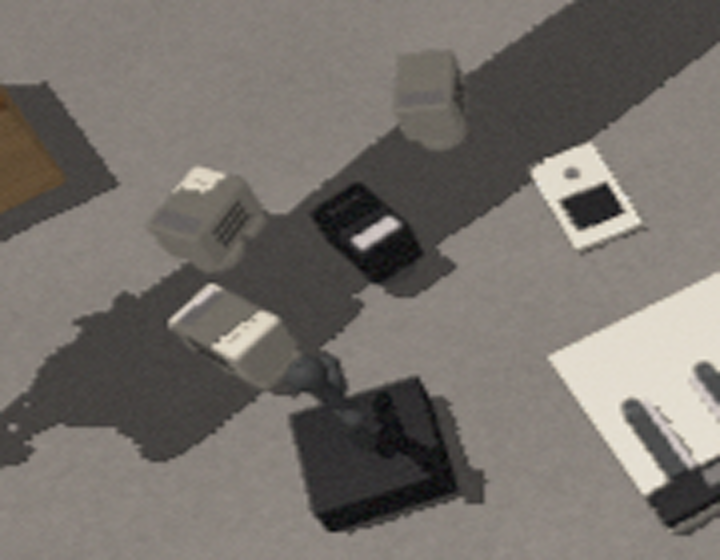

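Run:
```python
from h import *
print(unproj('scene',(127.4,431.2),.083), unproj('side',(321,254.5),.083))
# housing top corners crop->scene
for (c,r) in ((120,280),(210,338),(255,300),(165,240)):
    print(np.round(unproj('scene',(80+r/5,380+c/5),.025)*1000)[:2])
go(.655,.42,.24,-np.pi/2)
```

```text
[0.57147553 0.4163549  0.083     ] [0.57034293 0.41416922 0.083     ]
[512. 375.]
[582. 383.]
[577. 429.]
[505. 423.]
turn 0.435 (rows>=3) q6 -0.15 | shift cm [  -0.87 -103.21  -37.07] len 109.7 rows>=19
```

>>> arm_command(
  increments=[
    [[-1,0,0,0.145],[-1,0,0,0.145],[0,0,0,0.145]],
  ],
  grip=0,
)

```text
time: 1.78
eef_pos: [0.2845, -0.6127, 0.2528]
tcp_rot: [0.707, -0.003, -0.707, -0.001]
contact_force: [0.5, -0.5, -0.5]
opening: 0.375
```

>>> arm_command(
  increments=[
    [[0,-5.4,-1.9,0],[0,-5.4,-1.9,0],[0,-5.4,-1.9,0],[0,-5.4,-1.9,0],[0,-5.4,-1.9,0],[0,-5.4,-1.9,0],[0,-5.4,-1.9,0],[0,-5.4,-1.9,0],[0,-5.4,-1.9,0],[0,-5.4,-1.9,0],[0,-5.4,-1.9,0],[0,-5.4,-1.9,0],[0,-5.4,-1.9,0],[0,-5.4,-1.9,0],[0,-5.4,-1.9,0],[0,-5.4,-1.9,0],[0,-5.4,-1.9,0],[0,-5.4,-1.9,0],[0,-5.4,-1.9,0],[0,0,0,0]],
  ],
)

```text
time: 4.28
eef_pos: [0.6452, 0.4173, 0.2486]
tcp_rot: [-0.706, -0.001, 0.708, -0.001]
contact_force: [-0.6, -0.0, 0.2]
opening: -0.001
```

Run:
```python
from h import *
T=T_tool();print(sensors.get_state()['time'],T[:3,3],psi(T))
im=optics.read_camera('wrist'); cv2.imwrite('pics/w1.png',im)
for q,z in (('power_tip',.083),('slot1',.01),('dock',0),('tracker1',0.0),('pack1',0)):
    for d in optics.place_of('wrist',q)[:5]:
        if d['conf']>.2: print(q,round(d['conf'],2),np.round(d['at']),np.round(unproj('wrist',d['at'],z,T)*1000)[:2])
go(.632,.413,.055,-np.pi/2)
```

```text
4.275 [0.64516216 0.41730423 0.24860556] -1.567096272401391
power_tip 0.49 [282. 535.] [514. 146.]
slot1 0.96 [179. 556.] [632.  87.]
slot1 0.78 [192. 496.] [613. 168.]
slot1 0.59 [194. 437.] [609. 252.]
dock 0.88 [200. 490.] [598. 168.]
tracker1 0.62 [282. 533.] [460.  75.]
turn -0.002 (rows>=1) q6 2.01 | shift cm [19.73 -0.05  1.37] len 19.8 rows>=4
```

View pics/w1.png

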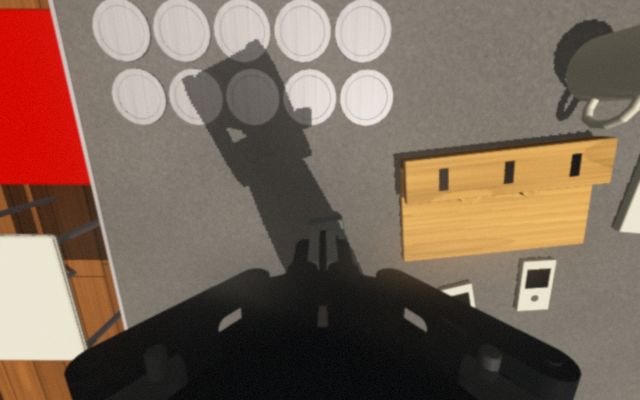

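>>> arm_command(
  increments=[
    [[5,0,0.4,0],[5,0,0.4,0],[5,0,0.4,0],[4.7,0,0.2,0],[0,0,0,0]],
  ],
)

```text
time: 5.2
eef_pos: [0.6281, 0.4111, 0.049]
tcp_rot: [-0.704, 0.002, 0.71, -0.001]
contact_force: [0.0, -0.1, -0.6]
opening: 0.001
```

>>> arm_command(
  increments=[
    [[0,0,1.5,0],[0,0,1.5,0],[0,0,1.5,0],[0,0,1.5,0],[0,0,1.5,0],[0,0,1.5,0],[0,0,1,0],[0,0,0.5,0],[0,0,0,0],[0,0,0,0]],
  ],
)

```text
time: 6.45
eef_pos: [0.5284, 0.4157, 0.0558]
tcp_rot: [0.709, 0.002, -0.705, -0.002]
contact_force: [4.3, 3.7, 1.3]
opening: -0.001
```

Run:
```python
from h import *
T=T_tool();print(sensors.get_state()['time'],T[:3,3],psi(T))
a=optics.read_camera('scene')[80:180,370:480]; b=optics.read_camera('side')[260:360,200:310]
cv2.imwrite('pics/l2.png',cv2.resize(np.hstack([a,b]),None,fx=3.5,fy=3.5,interpolation=cv2.INTER_CUBIC))
```

```text
6.45 [0.52840826 0.41574893 0.05579047] -1.5714088653879505
```

View pics/l2.png

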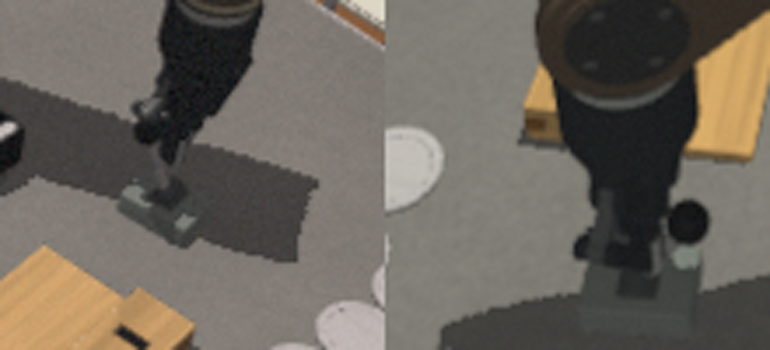

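Run:
```python
from h import *
print(unproj('side',(322.5,286.5),.083),unproj('scene',(80+128/3.5,370+150/3.5),.083))
```

```text
[0.50506479 0.4008818  0.083     ] [0.50469396 0.40719264 0.083     ]
```

>>> arm_command(
  increments=[
    [[0,0,0.3,0],[0,0,0,0],[0,0,0,0]],
  ],
)

```text
time: 6.92
eef_pos: [0.5277, 0.4158, 0.0564]
tcp_rot: [0.711, 0.002, -0.703, -0.002]
contact_force: [9.7, 4.1, -1.2]
opening: 0.001
```

>>> arm_command(
  increments=[
    [[0,0,-1.5,0],[-5,0,-1,0],[-5,0,0,0],[-5,0,0,0],[-5,0,0,0]],
  ],
  grip=8.5,
)

```text
time: 7.55
eef_pos: [0.5473, 0.4137, 0.2549]
tcp_rot: [-0.706, 0.0, 0.708, -0.0]
contact_force: [0.6, 0.8, -0.2]
opening: 0.994
```

Run:
```python
from h import *
go(.315,.325,.26,-np.pi/2)
T=T_tool()
im=optics.read_camera('wrist'); cv2.imwrite('pics/w2.png',im)
for q,z in (('slot1',.01),('dock',0)):
    for d in optics.place_of('wrist',q)[:5]:
        if d['conf']>.2: print(q,round(d['conf'],2),np.round(d['at']),np.round(unproj('wrist',d['at'],z,T)*1000)[:2])
```

```text
turn -0.000 (rows>=1) q6 2.07 | shift cm [-0.51  8.87 23.23] len 24.9 rows>=5
slot1 0.94 [124. 439.] [608. 254.]
slot1 0.82 [108. 568.] [629.  85.]
slot1 0.69 [224. 539.] [463.  88.]
dock 0.71 [264. 384.] [391. 313.]
dock 0.6 [131. 496.] [598. 169.]
```

View pics/w2.png

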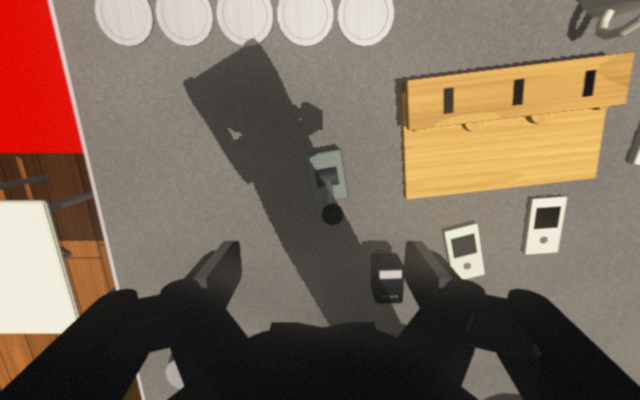

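Run:
```python
from h import *
T=T_tool()
im=optics.read_camera('wrist')
for q,z in (('pack1',0),('pack1_nose',.06),('tracker1',0)):
    for d in optics.place_of('wrist',q)[:5]:
        if d['conf']>.2: print(q,round(d['conf'],2),np.round(d['at']),np.round(unproj('wrist',d['at'],z,T)*1000)[:2])
cv2.imwrite('pics/p1.png',cv2.resize(im[230:320,350:500],None,fx=5,fy=5,interpolation=cv2.INTER_CUBIC))
```

```text
pack1 0.79 [266. 383.] [390. 317.]
tracker1 0.85 [223. 541.] [464.  77.]
tracker1 0.67 [113. 568.] [626.  74.]
tracker1 0.65 [251. 464.] [417. 190.]
```

View pics/p1.png

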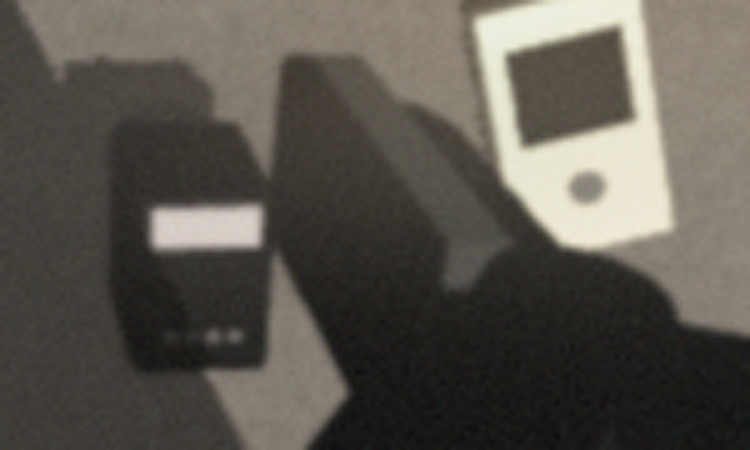

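Run:
```python
from h import *
T=T_tool()
P=lambda c,r,z=.06: unproj('wrist',(230+r/5,350+c/5),z,T)[:2]*1000
for c,r in ((150,210),(262,205),(262,246),(152,249),(206,227),(140,368),(266,368)): print(np.round(P(c,r)))
print(np.round(P(206,340)))
```

```text
[413. 333.]
[415. 303.]
[402. 302.]
[401. 332.]
[408. 318.]
[363. 333.]
[363. 298.]
[372. 315.]
```

Run:
```python
from h import *
go(.389,.317,.10,-np.pi/2+.055)
```

```text
turn -0.055 (rows>=1) q6 2.07 | shift cm [15.12  8.74 16.32] len 23.9 rows>=4
```

>>> arm_command(
  increments=[
    [[0,0,0,-0.055],[3,1.75,3.26,0],[3,1.75,3.26,0],[3,1.75,3.26,0],[3,1.75,3.26,0],[3.1,1.75,3.28,0],[0,0,0,0],[0,0,0,0]],
  ],
)

```text
time: 8.9
eef_pos: [0.3908, 0.3177, 0.1032]
tcp_rot: [0.707, 0.019, -0.707, 0.019]
contact_force: [0.4, 0.1, 0.5]
opening: 0.996
```

Run:
```python
from h import *
go(.389,.317,.019,-np.pi/2+.055)
im=optics.read_camera('wrist'); cv2.imwrite('pics/w3.png',im)
```

```text
turn -0.000 (rows>=1) q6 2.00 | shift cm [8.42 0.06 0.19] len 8.4 rows>=2
```

View pics/w3.png

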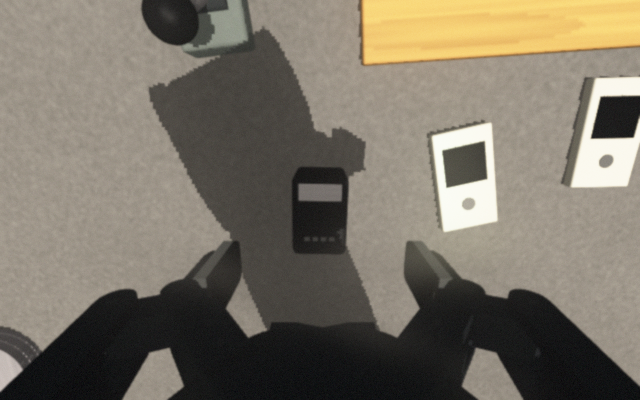

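>>> arm_command(
  increments=[
    [[3,0,0.1,0],[3,0,0.1,0],[2.4,0,0,0],[0,0,0,0]],
  ],
)

```text
time: 9.45
eef_pos: [0.3888, 0.3175, 0.0187]
tcp_rot: [-0.706, -0.019, 0.707, -0.02]
contact_force: [-0.9, 0.6, 0.7]
opening: 0.991
```

>>> arm_command(
  increments=[
    [[0,0,0,0],[0,0,0,0],[0,0,0,0],[0,0,0,0]],
  ],
  grip=2,
  grip_force=60,
)

```text
time: 9.95
eef_pos: [0.3897, 0.318, 0.0209]
tcp_rot: [0.708, 0.02, -0.706, 0.019]
contact_force: [-0.3, 0.5, 5.7]
opening: 0.459
```

>>> arm_command(
  increments=[
    [[-4,0,0,0],[-4,0,0,0],[-4,0,0,0],[0,0,0,0]],
  ],
)

```text
time: 10.45
eef_pos: [0.3902, 0.3183, 0.1425]
tcp_rot: [0.709, 0.02, -0.705, 0.018]
contact_force: [0.3, 0.2, -2.7]
opening: 0.462
```

Run:
```python
from h import *
T=T_tool();s=sensors.get_state();print(s['time'],T[:3,3],psi(T),s['qpos'],s['opening'])
im=optics.read_camera('wrist'); cv2.imwrite('pics/w4.png',im)
go(.54,-.08,.20,-np.pi/2)
```

```text
10.45 [0.39016603 0.31834145 0.14246786] -1.5158936132910783 [ 4.82625777e-01 -3.48535416e-03  2.07222475e+00  7.50790745e-06
  1.06583822e+00  1.99852508e+00] 0.46236677332672865
turn 0.055 (rows>=1) q6 2.00 | shift cm [ -6.    39.75 -15.13] len 43.0 rows>=8
```

View pics/w4.png

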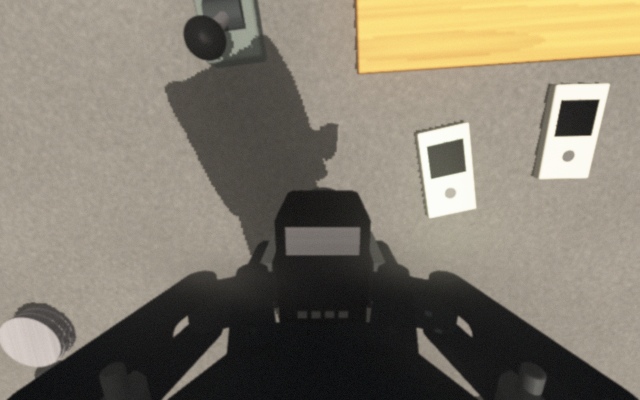

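Run:
```python
from h import *
go(.56,-.12,.20,-np.pi/2-.05)
```

```text
turn 0.105 (rows>=1) q6 2.00 | shift cm [ -6.    42.84 -19.3 ] len 47.4 rows>=8
```

>>> arm_command(
  increments=[
    [[-3,0,0,0.105],[-3,0,0,0],[0,4.28,-1.93,0],[0,4.28,-1.93,0],[0,4.28,-1.93,0],[0,4.28,-1.93,0],[0,4.28,-1.93,0],[0,4.28,-1.93,0],[0,4.28,-1.93,0],[0,4.28,-1.93,0],[0,4.28,-1.93,0],[0,4.28,-1.93,0],[0,0,0,0],[0,0,0,0],[0,0,0,0]],
  ],
)

```text
time: 12.38
eef_pos: [0.5588, -0.1184, 0.198]
tcp_rot: [-0.706, 0.017, 0.708, 0.018]
contact_force: [0.4, -0.7, -1.8]
opening: 0.46
```

Run:
```python
from h import *
T=T_tool();s=sensors.get_state();print(s['time'],T[:3,3],psi(T),s['opening'])
im=optics.read_camera('wrist'); cv2.imwrite('pics/w5.png',im)
for q,z in (('shoe1',.012),('charger',0)):
    for d in optics.place_of('wrist',q)[:5]:
        if d['conf']>.2: print(q,round(d['conf'],2),np.round(d['at']),np.round(unproj('wrist',d['at'],z,T)*1000)[:2])
```

```text
12.375 [ 0.55879352 -0.11838362  0.19804273] -1.619725371973444 0.46000932558970675
shoe1 0.91 [ 99. 357.] [ 646. -163.]
shoe1 0.73 [ 92. 282.] [658. -79.]
shoe1 0.64 [101. 435.] [ 640. -251.]
charger 0.69 [100. 435.] [ 641. -255.]
charger 0.56 [114. 355.] [ 630. -161.]
```

View pics/w5.png

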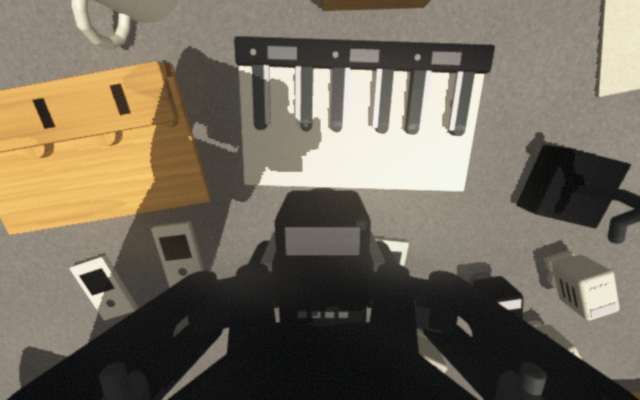

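Run:
```python
import cv2
im=cv2.imread('pics/w5.png')
cv2.imwrite('pics/w5c.png',cv2.resize(im[30:200,230:500],None,fx=2.9,fy=2.9,interpolation=cv2.INTER_CUBIC))
```

```text
(no output)
```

View pics/w5c.png

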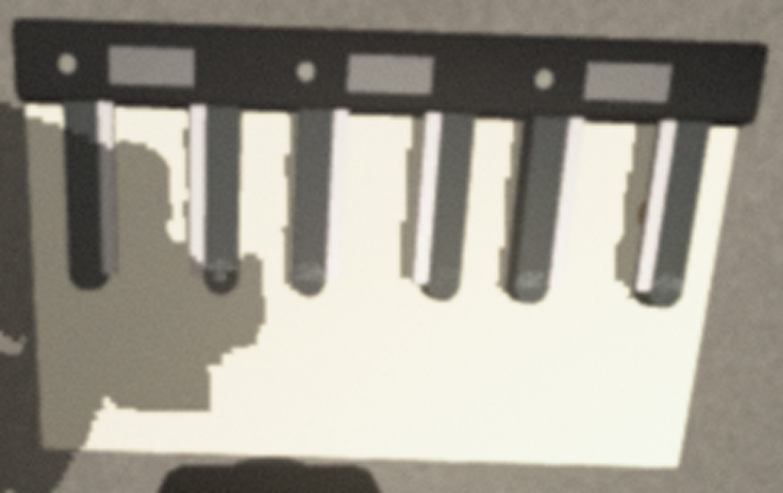

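Run:
```python
from h import *
im=cv2.imread('pics/w5.png'); g=cv2.cvtColor(im,cv2.COLOR_BGR2GRAY).astype(float)
for r in (80,90,100,110):
    row=g[r-1:r+2,235:490].mean(0); d=np.diff(row)
    # dark runs below ~half
    out=[]
    for i in range(len(d)-1):
        if abs(d[i])>14 and abs(d[i])>=abs(d[i-1]) and abs(d[i])>abs(d[i+1]):
            den=abs(d[i-1])-2*abs(d[i])+abs(d[i+1]); off=0.5*(abs(d[i-1])-abs(d[i+1]))/den
            out.append('%.1f%s'%(235+i+.5+off,'+' if d[i]>0 else '-'))
    print(r,' '.join(out))
```

```text
80 239.0+ 251.7- 263.8+ 268.4- 280.1+ 292.7- 295.2+ 300.4- 312.7+ 329.7- 344.1+ 371.5- 375.7+ 381.0- 392.5+ 405.7- 409.2- 424.7+ 447.7- 456.4+ 461.6- 473.1+ 482.8-
90 239.3+ 252.1- 263.9+ 288.0+ 293.5- 295.4+ 300.4- 312.4+ 327.9- 331.3- 343.5+ 369.6- 375.0+ 380.3- 391.6+ 405.6- 408.1- 411.6+ 423.4+ 445.7- 454.9+ 460.2- 471.4+ 481.3-
100 240.0+ 252.5- 264.3+ 288.5+ 292.5- 295.2+ 300.4- 311.9+ 328.7- 343.1+ 369.6- 374.2+ 379.5- 390.7+ 403.6- 407.0- 410.4+ 422.2+ 444.6- 450.4- 453.2+ 458.6- 469.7+ 479.5-
110 240.3+ 252.8- 264.5+ 287.5+ 293.5- 295.5+ 300.0- 311.8+ 327.4- 330.4- 342.5+ 367.6- 373.3+ 378.6- 389.7+ 403.8- 420.8+ 444.5- 451.8+ 456.8- 468.1+ 477.6-
```

```bash
cat > fitc.py <<'E'
from h import *
from scipy.optimize import least_squares
T=np.eye(4); 
def fit(T,edges,tips,house,name=''):
    # edges: list (row,col,ylocal) at z .026 ; shoe frame centred on middle shoe home
    E=np.array([[*unproj('wrist',(r,c),.026,T)[:2],y] for r,c,y in edges])
    P=np.array([[*unproj('wrist',(r,c),.026,T)[:2],-.038] for r,c in tips]+[[*unproj('wrist',(r,c),.012,T)[:2],.028] for r,c in house])
    def loc(p,q):
        c,s=np.cos(p[2]),np.sin(p[2]); d=q[:,:2]-p[:2]
        return d[:,0]*c+d[:,1]*s, -d[:,0]*s+d[:,1]*c
    def f(p):
        return np.r_[loc(p,E)[1]-E[:,2], loc(p,P)[0]-P[:,2]]
    r=least_squares(f,[.645,-.165,-.05]); 
    print(name,'middle home',np.round(r.x[:2]*1000,1),'yaw',round(r.x[2],4)); print('res mm',np.round(r.fun*1000,1))
    c,s=np.cos(r.x[2]),np.sin(r.x[2])
    for k in (1,0,-1): print('shoe',k,np.round((r.x[:2]+.085*k*np.array([-s,c]))*1000,1))
    return r.x
E
python3 - <<'E'
from fitc import *
T=np.eye(4);T[:3,:3]=[[0,0,0],[0,0,0],[0,0,0]]
s=sensors.get_state();T=T_tool(s)
rows=(80,90,100,110)
cols={(.085+.0192):(263.8,263.9,264.3,264.5),(.085-.0192):(300.4,300.4,300.4,300.0),.0192:(344.1,343.5,343.1,342.5),-.0192:(381,380.3,379.5,378.6),(-.085+.0192):(424.7,423.4,422.2,420.8),(-.085-.0192):(461.6,460.2,458.6,456.8),
 (.085+.0322):(251.7,252.1,252.5,252.8),(.085-.0322):(312.7,312.4,311.9,311.8),-.0322:(392.5,391.6,390.7,389.7),(-.085-.0322):(473.1,471.4,469.7,468.1)}
edges=[(r,c,y) for y,cs in cols.items() for r,c in zip(rows,cs)]
cr=lambda c,r:(30+r/2.9,230+c/2.9)
tips=[cr(*p) for p in ((88,290),(221,293),(310,295),(442,298),(527,301),(662,305))]
house=[cr(20,103),cr(740,125)]
fit(T,edges,tips,house)
# hand: bar centre
K,W=wfc('wrist',T)
# bar at tool x=-0.0405, unproject in tool frame
M=optics.camera_model('wrist')['mount']
for (r,c) in ((241,322.5),(228,287),(228,359),(255,285),(255,361)):
    d=M[:3,:3]@np.array([(c-K[0,2])/K[0,0],-(r-K[1,2])/K[1,1],-1]); o=M[:3,3]
    print(np.round((o+d*(-.0405-o[0])/d[0])*1000,1))
E
```

```text
middle home [ 649.  -166.4] yaw -0.078
res mm [ 0.4  0.6  0.5  0.6  0.  -0.  -0.1  0.3  0.3  0.4  0.4  0.5 -0.5 -0.6
 -0.6 -0.5 -0.3 -0.1 -0.1  0.1 -1.  -1.2 -1.1 -0.8  0.3  0.3  0.2  0.3
 -0.   0.1  0.5  0.4  0.3  0.3  0.3  0.4 -0.2 -0.1 -0.1 -0.1 -0.6 -0.4
 -0.2  0.1 -0.1 -0.2  0.7  0.6]
shoe 1 [655.6 -81.7]
shoe 0 [ 649.  -166.4]
shoe -1 [ 642.4 -251.2]
[-40.5   1.  -21.2]
[-40.5 -13.2 -26.9]
[-40.5  15.5 -26.8]
[-40.5 -14.4 -15. ]
[-40.5  16.7 -14.9]
```

Run:
```python
from h import *
go(.5795,-.0755,.05,-np.pi/2-.078)
```

```text
turn 0.029 (rows>=1) q6 1.23 | shift cm [14.92 -4.47 -1.67] len 15.7 rows>=3
```

>>> arm_command(
  increments=[
    [[0,0,0,0.029],[3,-0.92,-0.34,0],[3,-0.92,-0.34,0],[3,-0.92,-0.34,0],[3,-0.92,-0.34,0],[2.9,-0.92,-0.34,0],[0,0,0,0],[0,0,0,0]],
  ],
)

```text
time: 13.52
eef_pos: [0.5811, -0.0756, 0.0516]
tcp_rot: [0.707, -0.028, -0.706, -0.028]
contact_force: [0.0, -0.5, -1.1]
opening: 0.464
```

Run:
```python
from h import *
T=T_tool();s=sensors.get_state();print(s['time'],T[:3,3],psi(T),s['opening'])
im=optics.read_camera('wrist'); cv2.imwrite('pics/w6.png',im)
g=cv2.cvtColor(im,cv2.COLOR_BGR2GRAY).astype(float)
cv2.imwrite('pics/w6c.png',cv2.resize(im[0:330,230:500],None,fx=1.8,fy=1.8,interpolation=cv2.INTER_CUBIC))
for r in (40,60,80,100,120,140):
    row=g[r-1:r+2,235:490].mean(0); d=np.diff(row)
    out=[]
    for i in range(1,len(d)-1):
        if abs(d[i])>10 and abs(d[i])>=abs(d[i-1]) and abs(d[i])>abs(d[i+1]):
            den=abs(d[i-1])-2*abs(d[i])+abs(d[i+1]); off=0.5*(abs(d[i-1])-abs(d[i+1]))/den
            out.append('%.1f%s'%(235+i+.5+off,'+' if d[i]>0 else '-'))
    print(r,' '.join(out))
```

```text
13.525 [ 0.58109185 -0.07564189  0.05160786] -1.650097525840299 0.4637103571368147
40 267.4- 291.8+ 346.6- 417.5+ 422.6- 446.9+
60 240.2- 284.5+ 294.4- 338.0- 344.2+ 354.2- 401.4- 414.8+ 437.6+ 447.6- 478.4-
80 239.4+ 260.7- 285.0+ 295.5+ 335.6- 344.1+ 353.6- 375.7+ 401.6- 406.4- 413.1+ 435.5+ 473.6- 477.6-
100 240.3+ 263.8- 286.3+ 296.5+ 307.5+ 337.4- 343.7+ 353.2- 374.6+ 398.6- 404.6- 411.4+ 433.5+ 472.6- 486.5-
120 242.1+ 265.0- 286.6+ 296.6+ 312.2+ 335.6- 343.1+ 352.6- 373.7+ 398.6- 403.4- 410.2+ 431.3+ 471.6- 480.5-
140 243.4+ 266.2- 287.3+ 297.4+ 313.9+ 336.6- 342.8+ 351.8- 372.7+ 395.6- 401.6- 408.3+ 429.2+ 466.7- 480.4- 484.9+
```

View pics/w6.png

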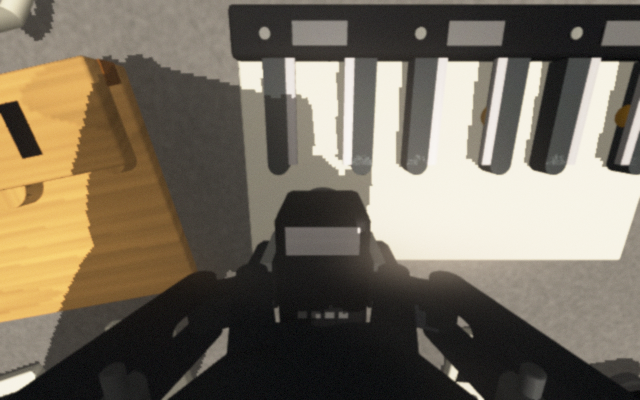

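```bash
cat >> h.py <<'E'
def edges(g,r,c0,c1,th=8):
    row=g[r-1:r+2,c0:c1].mean(0); d=np.diff(row); out=[]
    for i in range(1,len(d)-1):
        if abs(d[i])>th and abs(d[i])>=abs(d[i-1]) and abs(d[i])>abs(d[i+1]):
            den=abs(d[i-1])-2*abs(d[i])+abs(d[i+1]); off=0.5*(abs(d[i-1])-abs(d[i+1]))/den
            out.append((round(c0+i+.5+off,1),'+' if d[i]>0 else '-'))
    return out
def tool_at(rc,xt):
    m=optics.camera_model('wrist');K=m['camera_matrix'];M=m['mount'];r,c=rc
    d=M[:3,:3]@np.array([(c-K[0,2])/K[0,0],-(r-K[1,2])/K[1,1],-1]); o=M[:3,3]
    return o+d*(xt-o[0])/d[0]
E
python3 - <<'E'
from h import *
g=cv2.cvtColor(cv2.imread('pics/w6.png'),cv2.COLOR_BGR2GRAY).astype(float)
for r in (232,238,244,250): 
    e=edges(g,r,275,372); print(r,e)
    if len(e)>=2:
        a=[tool_at((r,x[0]),-.0405)[1]*1000 for x in e]; print(np.round(a,1))
s=sensors.get_state(); zt=s['eef_pos'][2]
for r,l,ri in ((80,285,353.6),(100,286.3,353.2),(120,286.6,352.6),(140,287.3,351.8),(100,296.5,343.7),(120,296.6,343.1),(140,297.4,342.8)):
    a,b=tool_at((r,l),zt-.026),tool_at((r,ri),zt-.026); print(r,np.round(a*1000,1),np.round(b*1000,1),'mid',np.round((a+b)*500,1))
E
```

```text
232 [(np.float64(284.9), '+'), (np.float64(357.1), '+'), (np.float64(359.8), '-')]
[-14.   14.8  15.9]
238 [(np.float64(284.8), '+'), (np.float64(359.5), '-')]
[-14.2  15.9]
244 [(np.float64(285.2), '+'), (np.float64(359.4), '-'), (np.float64(369.3), '+')]
[-14.1  15.9  19.9]
250 [(np.float64(285.5), '+'), (np.float64(359.1), '-'), (np.float64(369.0), '+')]
[-14.1  15.9  19.9]
80 [ 26.2 -20.1 -89.8] [ 26.2  18.8 -89.8] mid [ 26.2  -0.7 -89.8]
100 [ 26.2 -19.8 -79.1] [ 26.2  18.9 -79. ] mid [ 26.2  -0.4 -79.1]
120 [ 26.2 -20.  -68. ] [ 26.2  18.9 -67.9] mid [ 26.2  -0.6 -67.9]
140 [ 26.2 -20.  -56.4] [ 26.2  18.7 -56.3] mid [ 26.2  -0.7 -56.3]
100 [ 26.2 -13.9 -79.1] [ 26.2  13.4 -79.1] mid [ 26.2  -0.2 -79.1]
120 [ 26.2 -14.1 -67.9] [ 26.2  13.3 -67.9] mid [ 26.2  -0.4 -67.9]
140 [ 26.2 -14.  -56.4] [ 26.2  13.3 -56.3] mid [ 26.2  -0.3 -56.3]
```

>>> arm_command(
  increments=[
    [[0,-0.16,0,0],[1,0,0,0],[0.7,0,0,0],[0,0,0,0],[0,0,0,0]],
  ],
)

```text
time: 14.2
eef_pos: [0.5801, -0.0736, 0.0329]
tcp_rot: [-0.706, 0.028, 0.707, 0.028]
contact_force: [-0.9, 0.9, -1.8]
opening: 0.462
```

>>> arm_command(
  increments=[
    [[0.2,0,0,0],[0,0,0,0],[0,0,0,0]],
  ],
)

```text
time: 14.58
eef_pos: [0.5816, -0.0741, 0.0328]
tcp_rot: [0.707, -0.028, -0.706, -0.028]
contact_force: [-0.2, 0.1, 4.9]
opening: 0.461
```

>>> arm_command(
  increments=[
    [[-0.1,0,0,0],[0,0,-0.5,0],[0,0,-0.5,0],[0,0,-0.5,0],[0,0,-0.5,0],[0,0,-0.5,0],[0,0,-0.5,0],[0,0,0,0],[0,0,0,0]],
  ],
)

```text
time: 15.7
eef_pos: [0.6112, -0.0763, 0.0328]
tcp_rot: [0.707, -0.028, -0.706, -0.028]
contact_force: [1.4, -0.7, 4.8]
opening: 0.459
```

Run:
```python
from h import *
T=T_tool();s=sensors.get_state();print(s['time'],T[:3,3],psi(T),s['contact_force'],s['wrist_torque'])
im=optics.read_camera('wrist'); cv2.imwrite('pics/w7.png',im)
g=cv2.cvtColor(im,cv2.COLOR_BGR2GRAY).astype(float)
for r in (80,100,120,140,160): print(r,[f'{a}{b}' for a,b in edges(g,r,240,400,10)])
```

```text
15.7 [ 0.6111644  -0.07626357  0.03284351] -1.6499586374217903 [ 1.37424653 -0.65682947  4.82154138] [-0.13646735 -0.12373833 -0.00684789]
80 ['292.7+', '352.5-']
100 ['293.3+', '306.4+', '351.8-']
120 ['261.3-', '285.5+', '296.5+', '320.9+', '342.6-', '349.2+', '359.6-', '383.6+']
140 ['262.5-', '286.3+', '297.3+', '319.0+', '340.6-', '348.6+', '358.8-', '382.4+']
160 ['263.6-', '287.0+', '297.6+', '320.5+', '341.6-', '348.1+', '358.5-', '381.3+']
```

View pics/w7.png

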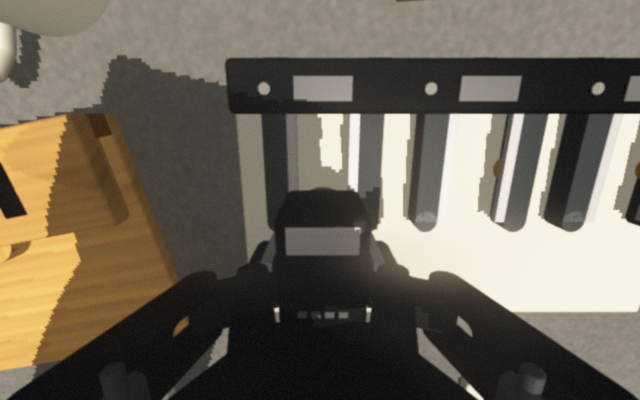

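>>> arm_command(
  increments=[
    [[0,0,-0.5,0],[0,0,-0.5,0],[0,0,-0.5,0],[0,0,-0.5,0],[0,0,-0.5,0],[0,0,-0.5,0],[0,0,0,0]],
  ],
)

```text
time: 16.62
eef_pos: [0.6405, -0.0786, 0.0329]
tcp_rot: [0.707, -0.028, -0.706, -0.028]
contact_force: [0.6, 0.3, 6.2]
opening: 0.455
```

>>> arm_command(
  increments=[
    [[0,0,-0.4,0],[0,0,-0.4,0],[0,0,-0.4,0],[0,0,0,0]],
  ],
)

```text
time: 17.12
eef_pos: [0.6527, -0.0796, 0.0329]
tcp_rot: [0.707, -0.028, -0.706, -0.028]
contact_force: [0.4, -0.7, 5.5]
opening: 0.461
```

>>> arm_command(
  increments=[
    [[0,0,-0.2,0],[0,0,-0.1,0],[0,0,0,0]],
  ],
)

```text
time: 17.5
eef_pos: [0.6537, -0.0796, 0.0329]
tcp_rot: [-0.705, 0.028, 0.708, 0.028]
contact_force: [-6.0, 0.5, 10.4]
opening: 0.463
```

>>> arm_command(
  increments=[
    [[0,0,-0.3,0],[0,0,0,0],[0,0,0,0]],
  ],
)

```text
time: 17.88
eef_pos: [0.654, -0.0796, 0.0331]
tcp_rot: [-0.702, 0.027, 0.711, 0.028]
contact_force: [-14.1, 0.4, 15.5]
opening: 0.462
```

>>> arm_command(
  increments=[
    [[0,0,0.3,0],[0,0,0,0],[0,0,0,0],[0,0,0,0]],
  ],
  grip=6.2,
)

```text
time: 18.38
eef_pos: [0.655, -0.0795, 0.0318]
tcp_rot: [-0.706, 0.028, 0.707, 0.028]
contact_force: [-0.0, 0.2, 0.7]
opening: 0.729
```

>>> arm_command(
  increments=[
    [[-4,0,0,0],[-5,0,1,0],[-5,0,2,0],[-2,0,2,0],[0,0,0,0]],
  ],
  grip=8.5,
)

```text
time: 19.0
eef_pos: [0.606, -0.0758, 0.1949]
tcp_rot: [0.708, -0.028, -0.705, -0.028]
contact_force: [0.4, 0.2, -0.3]
opening: 0.995
```

Run:
```python
from h import *
T=T_tool();s=sensors.get_state();print(s['time'],T[:3,3],psi(T),s['contact_force'],s['qpos'])
im=optics.read_camera('wrist'); cv2.imwrite('pics/w8.png',im)
for q,z in (('pack1',0.012),('pack1_nose',.072),('shoe1',.012)):
    for d in optics.place_of('wrist',q)[:5]:
        if d['conf']>.2: print(q,round(d['conf'],2),np.round(d['at']),np.round(unproj('wrist',d['at'],z,T)*1000)[:2])
```

```text
19.0 [ 0.60596848 -0.07582325  0.194898  ] -1.650075413709759 [ 0.39737407  0.16514419 -0.26376618] [-2.90488045e-01  1.75679858e-01  1.77665088e+00  6.42398771e-05
  1.18441622e+00  1.35956103e+00]
pack1 0.63 [141. 325.] [650. -84.]
pack1 0.58 [293. 592.] [ 419. -429.]
shoe1 0.7 [171. 185.] [628.  86.]
shoe1 0.63 [140. 394.] [ 644. -164.]
shoe1 0.61 [136. 469.] [ 642. -250.]
```

View pics/w8.png

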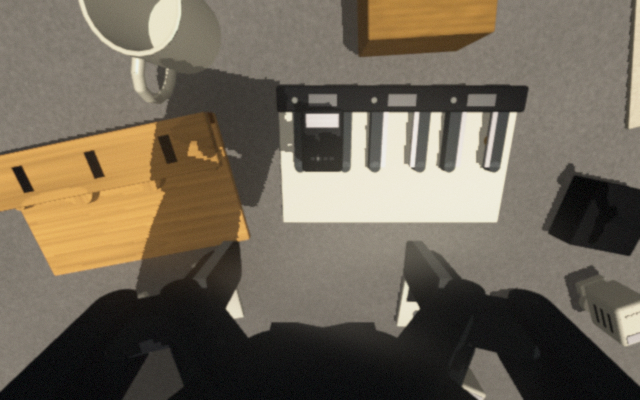

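Run:
```python
from h import *
T=T_tool()
g=cv2.cvtColor(cv2.imread('pics/w8.png'),cv2.COLOR_BGR2GRAY).astype(float)
for r in (116,120,124): 
    e=edges(g,r,300,346,10); print(r,e)
    c=(e[0][0]+e[-1][0])/2; print(unproj('wrist',(r,c),.072,T)*1000)
go(.35,-.31,.25,psi(T))
```

```text
116 [(np.float64(305.2), '+'), (np.float64(338.5), '-'), (np.float64(343.4), '+')]
[675.07907179 -83.88561819  72.        ]
120 [(np.float64(305.3), '+'), (np.float64(338.4), '-'), (np.float64(343.3), '+')]
[671.59611936 -83.61047276  72.        ]
124 [(np.float64(305.5), '+'), (np.float64(338.4), '-'), (np.float64(343.3), '+')]
[668.07899243 -83.42424182  72.        ]
turn 0.000 (rows>=0) q6 1.36 | shift cm [-5.97 25.39 23.56] len 35.1 rows>=6
```

>>> arm_command(
  increments=[
    [[-1,4.2,3.9,0],[-1,4.2,3.9,0],[-1,4.2,3.9,0],[-1,4.2,3.9,0],[-1,4.2,3.9,0],[-1,4.2,3.9,0],[0,0,0,0],[0,0,0,0]],
  ],
)

```text
time: 20.2
eef_pos: [0.3521, -0.3082, 0.2511]
tcp_rot: [-0.706, 0.028, 0.707, 0.029]
contact_force: [0.4, -0.2, 0.3]
opening: 0.993
```

Run:
```python
from h import *
T=T_tool();s=sensors.get_state();print(s['time'],T[:3,3],psi(T),s['qpos'])
im=optics.read_camera('wrist'); cv2.imwrite('pics/w9.png',im)
for q,z in (('pack1',0.0),('pack1_nose',.06),('tracker1',0)):
    for d in optics.place_of('wrist',q)[:6]:
        if d['conf']>.2: print(q,round(d['conf'],2),np.round(d['at']),np.round(unproj('wrist',d['at'],z,T)*1000)[:2])
```

```text
20.2 [ 0.35211269 -0.30818669  0.25112465] -1.650769512264819 [-9.36611175e-01 -2.00772587e-01  2.04416943e+00  5.78063490e-04
  1.30049081e+00  7.14002205e-01]
pack1 0.93 [194. 394.] [ 304. -411.]
pack1 0.88 [120. 414.] [ 408. -440.]
pack1 0.69 [144. 341.] [ 384. -337.]
pack1 0.61 [208. 277.] [ 298. -236.]
tracker1 0.72 [ 17. 394.] [ 535. -413.]
tracker1 0.71 [109.  37.] [464.  72.]
tracker1 0.62 [118. 236.] [ 430. -196.]
```

View pics/w9.png

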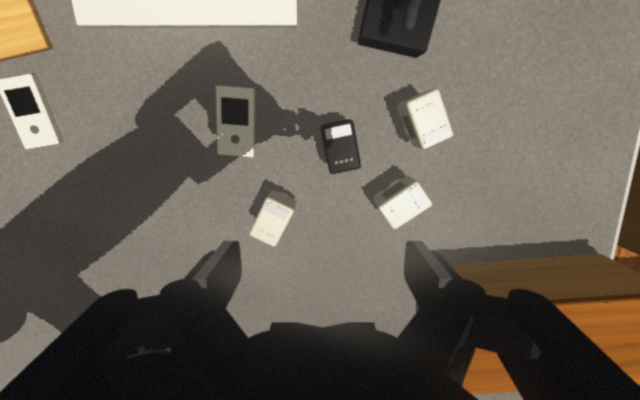

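Run:
```python
import cv2
im=cv2.imread('pics/w9.png')
cv2.imwrite('pics/w9c.png',cv2.resize(im[110:185,300:400],None,fx=7,fy=7,interpolation=cv2.INTER_CUBIC))
```

```text
(no output)
```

View pics/w9c.png

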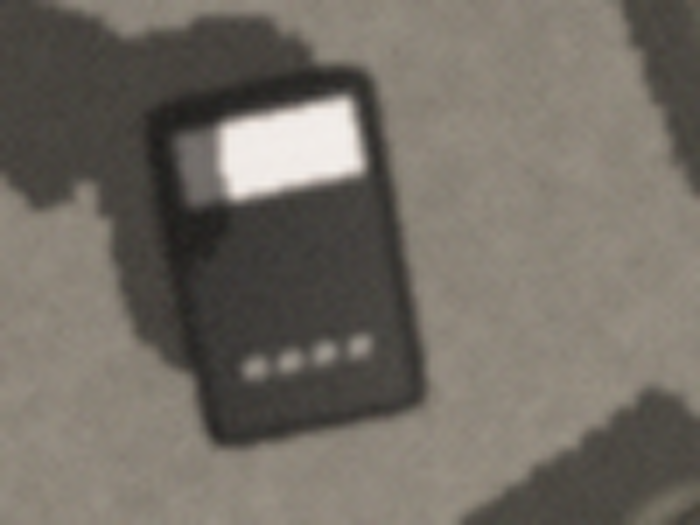

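Run:
```python
from h import *
T=T_tool(); P=lambda c,r: unproj('wrist',(110+r/7,300+c/7),.06,T)[:2]*1000
for p in ((178,132),(352,96),(366,176),(190,208)): print(P(*p))
n=P(271,153); d=P(307,358); v=n-d; print(n,d,np.linalg.norm(v),np.arctan2(v[1],v[0]))
e=P(352,96)-P(178,132); f=P(366,176)-P(190,208); print([np.arctan2(x[0],-x[1]) for x in (e,f)])
yaw=np.arctan2(v[1],v[0]); c=n-19*v/np.linalg.norm(v); print('center',c)
go(c[0]/1000,c[1]/1000,.10,-np.pi/2+yaw)
```

```text
[ 409.19350002 -316.14988559]
[ 412.74697024 -345.56484891]
[ 399.50729478 -347.25907891]
[ 396.53904852 -317.23724996]
[ 404.54186916 -331.50033632] [ 369.5013648  -335.56759094] 35.275763720253686 0.11555584047144045
[np.float64(0.1202222745943223), np.float64(0.09854932102126666)]
center [ 385.66858301 -333.69101427]
turn -0.192 (rows>=2) q6 0.71 | shift cm [15.15  3.   -2.95] len 15.7 rows>=3
```

>>> arm_command(
  increments=[
    [[0,0,0,-0.096],[0,0,0,-0.096],[4,1,-1,0],[4,1,-1,0],[4,1,-0.95,0],[3,0,0,0],[0,0,0,0]],
  ],
)

```text
time: 21.28
eef_pos: [0.3841, -0.3322, 0.0993]
tcp_rot: [-0.705, -0.043, 0.707, -0.038]
contact_force: [0.1, 0.7, 0.7]
opening: 0.991
```

Run:
```python
from h import *
T=T_tool();s=sensors.get_state();print(s['time'],T[:3,3],psi(T))
im=optics.read_camera('wrist'); cv2.imwrite('pics/w10.png',im)
go(.3857,-.3337,.0195)
```

```text
21.275 [ 0.38410418 -0.33221175  0.09925883] -1.4561130323714717
turn 0.000 (rows>=0) q6 0.54 | shift cm [ 8.19  0.02 -0.07] len 8.2 rows>=2
```

View pics/w10.png

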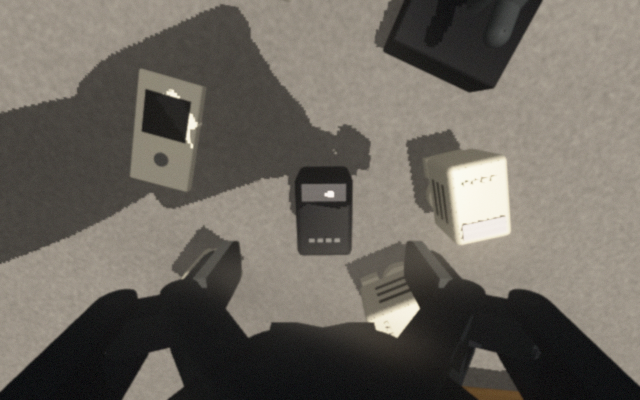

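>>> arm_command(
  increments=[
    [[3,0,0,0],[3,0,0,0],[2.1,0,0,0],[0,0,0,0]],
  ],
)

```text
time: 21.82
eef_pos: [0.3851, -0.3346, 0.0216]
tcp_rot: [-0.706, -0.04, 0.706, -0.04]
contact_force: [-0.8, 0.0, -0.3]
opening: 0.996
```

>>> arm_command(
  increments=[
    [[0,0,0,0],[0,0,0,0],[0,0,0,0],[0,0,0,0]],
  ],
  grip=2,
  grip_force=60,
)

```text
time: 22.32
eef_pos: [0.3856, -0.3358, 0.0228]
tcp_rot: [0.707, 0.039, -0.705, 0.041]
contact_force: [1.2, 1.2, 5.6]
opening: 0.462
```

>>> arm_command(
  increments=[
    [[-4,0,0,0],[-4,0,0,0],[-4,0,0,0],[-1,0,0,0],[0,0,0,0]],
  ],
)

```text
time: 22.95
eef_pos: [0.3845, -0.3345, 0.1507]
tcp_rot: [-0.706, -0.04, 0.706, -0.04]
contact_force: [-0.4, -0.0, -2.7]
opening: 0.46
```

Run:
```python
from h import *
T=T_tool();s=sensors.get_state();print(s['time'],T[:3,3],psi(T))
# staging: 75 before middle shoe home (649.0,-164.4)
y=-.078; h=np.array([.6490,-.1644]); p=h-.0755*np.array([np.cos(y),np.sin(y)]); print(p)
go(p[0],p[1],.15,-np.pi/2+y)
```

```text
22.95 [ 0.38453554 -0.33454711  0.15068421] -1.458046680374075
[ 0.57372955 -0.15851697]
turn 0.191 (rows>=2) q6 0.54 | shift cm [  0.07 -19.02 -17.49] len 25.8 rows>=5
```

>>> arm_command(
  increments=[
    [[0,0,0,0.0955],[0,0,0,0.0955],[0,-3.8,-3.5,0],[0,-3.8,-3.5,0],[0,-3.8,-3.5,0],[0,-3.8,-3.5,0],[0,-3.8,-3.5,0],[4,0,0,0],[4,0,0,0],[1.7,0,0,0],[0,0,0,0],[0,0,0,0]],
  ],
)

```text
time: 24.45
eef_pos: [0.575, -0.1598, 0.0556]
tcp_rot: [0.707, -0.028, -0.706, -0.027]
contact_force: [0.3, -0.5, -0.3]
opening: 0.462
```

```bash
cat > rel.py <<'E'
from h import *
import sys
s=sensors.get_state();T=T_tool(s);print(s['time'],T[:3,3],psi(T),s['opening'],s['contact_force'])
im=optics.read_camera('wrist'); cv2.imwrite('pics/%s.png'%sys.argv[1],im)
g=cv2.cvtColor(im,cv2.COLOR_BGR2GRAY).astype(float)
for r in (232,238,244,250):
    e=edges(g,r,275,372); print(r,[(float(a),b,round(tool_at((r,a),-.0375)[1]*1000,1)) for a,b in e])
zt=s['eef_pos'][2]
for r in (80,100,120,140,160): print(r,[(float(a),b,round(tool_at((r,a),zt-.026)[1]*1000,1)) for a,b in edges(g,r,250,400,10)])
E
python3 rel.py w11
```

```text
24.45 [ 0.5750317  -0.15981504  0.0556032 ] -1.6494782091151017 0.4615904118157519 [ 0.33367235 -0.46461787 -0.25963929]
232 [(285.5, '+', np.float64(-14.2)), (359.4, '-', np.float64(16.2)), (369.5, '+', np.float64(20.3))]
238 [(285.7, '+', np.float64(-14.3)), (358.7, '-', np.float64(16.0)), (369.2, '+', np.float64(20.3))]
244 [(286.1, '+', np.float64(-14.2)), (358.5, '-', np.float64(16.0)), (368.2, '+', np.float64(20.0))]
250 [(286.3, '+', np.float64(-14.2)), (358.4, '-', np.float64(16.0)), (367.8, '+', np.float64(20.0)), (369.1, '+', np.float64(20.5))]
80 [(265.2, '-', np.float64(-32.0)), (287.1, '+', np.float64(-19.4)), (295.6, '-', np.float64(-14.4)), (297.5, '+', np.float64(-13.3)), (338.6, '-', np.float64(10.5)), (344.8, '+', np.float64(14.1)), (354.1, '-', np.float64(19.5)), (375.6, '+', np.float64(31.9))]
100 [(263.6, '-', np.float64(-33.6)), (266.4, '-', np.float64(-32.0)), (287.9, '+', np.float64(-19.3)), (297.5, '+', np.float64(-13.6)), (336.6, '-', np.float64(9.5)), (344.1, '+', np.float64(13.9)), (353.6, '-', np.float64(19.5)), (374.6, '+', np.float64(31.9)), (396.6, '-'
[... 204 characters left out ...]
float64(19.4)), (373.6, '+', np.float64(31.9)), (396.6, '-', np.float64(45.7))]
140 [(268.5, '-', np.float64(-32.0)), (289.3, '+', np.float64(-19.2)), (298.5, '+', np.float64(-13.6)), (314.5, '+', np.float64(-3.8)), (336.6, '-', np.float64(9.8)), (343.4, '+', np.float64(13.9)), (352.5, '-', np.float64(19.5)), (372.6, '+', np.float64(31.8)), (394.6, '-', np.float64(45.3))]
160 [(269.5, '-', np.float64(-32.0)), (289.7, '+', np.float64(-19.4)), (299.5, '+', np.float64(-13.3)), (322.2, '+', np.float64(0.9)), (325.1, '+', np.float64(2.7)), (343.5, '+', np.float64(14.2)), (351.8, '-', np.float64(19.4)), (355.0, '+', np.float64(21.4)), (371.8, '+', np.float64(31.9)), (394.6, '-', np.float64(46.2))]
```

View pics/w11.png

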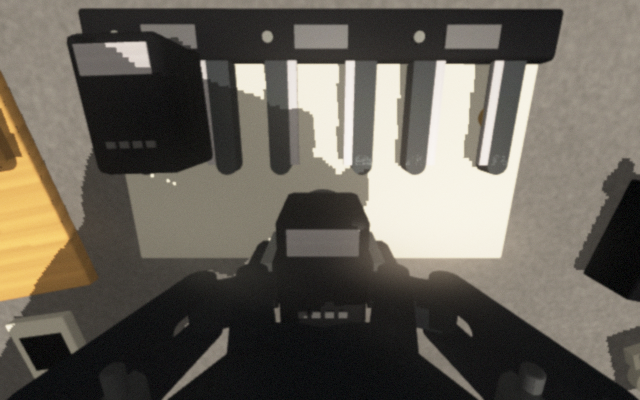

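>>> arm_command(
  increments=[
    [[0,-0.1,0,0],[1,0,0,0],[0.9,0,0,0],[0,0,0,0],[0,0,0,0]],
  ],
)

```text
time: 25.12
eef_pos: [0.5738, -0.158, 0.0347]
tcp_rot: [-0.706, 0.028, 0.707, 0.028]
contact_force: [-0.5, 0.0, -1.4]
opening: 0.461
```

>>> arm_command(
  increments=[
    [[0.2,0,0,0],[0,0,0,0],[0,0,0,0]],
  ],
)

```text
time: 25.5
eef_pos: [0.5751, -0.1585, 0.0347]
tcp_rot: [0.707, -0.028, -0.706, -0.027]
contact_force: [0.1, 0.0, 5.6]
opening: 0.46
```

Floor contact. Sliding in.

>>> arm_command(
  increments=[
    [[-0.1,0,0,0],[0,0,-0.5,0],[0,0,-0.5,0],[0,0,-0.5,0],[0,0,-0.5,0],[0,0,-0.5,0],[0,0,-0.5,0],[0,0,0,0]],
  ],
)

```text
time: 26.5
eef_pos: [0.6053, -0.1607, 0.0347]
tcp_rot: [0.707, -0.028, -0.706, -0.027]
contact_force: [1.6, 0.1, 4.4]
opening: 0.462
```

```bash
python3 rel.py w12 | cut -c1-600
```

```text
26.5 [ 0.60528454 -0.16066193  0.03472622] -1.6489121424751356 0.46175911396150454 [1.55889383 0.13825016 4.38784146]
232 [(285.3, '+', np.float64(-14.3)), (359.6, '-', np.float64(16.3))]
238 [(285.6, '+', np.float64(-14.3)), (359.0, '-', np.float64(16.1)), (368.8, '+', np.float64(20.2))]
244 [(286.0, '+', np.float64(-14.2)), (358.6, '-', np.float64(16.0)), (368.7, '+', np.float64(20.2))]
250 [(286.1, '+', np.float64(-14.3)), (358.5, '-', np.float64(16.1)), (368.6, '+', np.float64(20.3))]
80 [(294.0, '+', np.float64(-13.4)), (352.9, '-', np.float64(16.6))]
100 [(294.5, '+', np.float64(-13.4)), (352.5, '-', np.float64(16.7))]
120 [(262.8, '-', np.float64(-30.5)), (287.1, '+', np.float64(-17.6)), (297.8, '+', np.float64(-12.0)), (317.2, '+', np.float64(-1.7)), (342.6, '-', np.float64(11.7)), (349.7, '+', np.float64(15.5)), (360.1, '-', np.float64(21.0)), (383.7, '+', np.float64(33.5))]
140 [(263.9, '-', np.float64(-30.5)), (287.4, '+', np.float64(-17.8)), (322.0, '+', np.float64(0.8)), (339.6, '-', np.float64(10.3)), (349.1, '+', np.float64(15.4)), (359.5, '-', np.float64(21.0)), (382.5, '+', np.float64(33.4))]
160 [(264.9, '-', np.float64(-30.6)), (288.0, '+', np.float64(-17.9)), (298.5, '+', np.float64(-12.1)), (320.0, '+', np.float64(-0.3)), (341.4, '-', np.float64(11.5)), (348.6, '+', np.float64(15.4)), (358.7, '-', np.float64(21.0)), (381.3, '+', np.float64(33.4))]
```

>>> arm_command(
  increments=[
    [[0,0.03,-0.5,0],[0,0,-0.5,0],[0,0,-0.5,0],[0,0,-0.5,0],[0,0,-0.5,0],[0,0,-0.5,0],[0,0,-0.4,0],[0,0,-0.4,0],[0,0,0,0]],
  ],
)

```text
time: 27.68
eef_pos: [0.6428, -0.164, 0.0348]
tcp_rot: [0.707, -0.028, -0.706, -0.027]
contact_force: [1.6, -0.8, 4.1]
opening: 0.463
```

>>> arm_command(
  increments=[
    [[0,0,-0.3,0],[0,0,-0.1,0],[0,0,0,0]],
  ],
)

```text
time: 28.05
eef_pos: [0.6461, -0.1644, 0.0347]
tcp_rot: [0.707, -0.028, -0.706, -0.027]
contact_force: [-0.2, -1.1, 5.3]
opening: 0.46
```

>>> arm_command(
  increments=[
    [[0,0,-0.2,0],[0,0,-0.1,0],[0,0,0,0]],
  ],
)

```text
time: 28.42
eef_pos: [0.6485, -0.1643, 0.0347]
tcp_rot: [-0.706, 0.028, 0.707, 0.028]
contact_force: [-2.8, 0.2, 6.9]
opening: 0.458
```

>>> arm_command(
  increments=[
    [[0,0,-0.3,0],[0,0,0,0],[0,0,0,0]],
  ],
)

```text
time: 28.8
eef_pos: [0.6488, -0.1643, 0.0349]
tcp_rot: [-0.703, 0.027, 0.71, 0.028]
contact_force: [-10.0, 0.3, 12.6]
opening: 0.463
```

>>> arm_command(
  increments=[
    [[0,0,-0.2,0],[0,0,0,0],[0,0,0,0]],
  ],
)

```text
time: 29.18
eef_pos: [0.6491, -0.1643, 0.035]
tcp_rot: [-0.701, 0.027, 0.712, 0.028]
contact_force: [-14.9, 0.0, 17.0]
opening: 0.462
```

>>> arm_command(
  increments=[
    [[0,0,0.5,0],[0,0,0,0],[0,0,0,0],[0,0,0,0]],
  ],
  grip=6.2,
)

```text
time: 29.68
eef_pos: [0.6489, -0.1641, 0.0338]
tcp_rot: [-0.706, 0.027, 0.707, 0.028]
contact_force: [-0.9, 0.8, 0.3]
opening: 0.726
```

>>> arm_command(
  increments=[
    [[-4,0,0,0],[-5,0,1,0],[-5,0,2,0],[-2,0,2,0],[0,0,0,0]],
  ],
  grip=8.5,
)

```text
time: 30.3
eef_pos: [0.5998, -0.1607, 0.197]
tcp_rot: [0.708, -0.028, -0.705, -0.027]
contact_force: [-0.5, -0.3, 0.2]
opening: 0.991
```

Run:
```python
from h import *
T=T_tool();s=sensors.get_state();print(s['time'],T[:3,3],psi(T),s['contact_force'],s['qpos'])
im=optics.read_camera('wrist'); cv2.imwrite('pics/w13.png',cv2.resize(im[60:260,180:540],None,fx=2.2,fy=2.2,interpolation=cv2.INTER_CUBIC)); cv2.imwrite('pics/w13f.png',im)
optics.read_camera('scene');optics.read_camera('side')
for cam in('scene','side','wrist'):
    for d in optics.place_of(cam,'tracker1')[:6]:
        if d['conf']>.2: print(cam,round(d['conf'],2),np.round(d['at']),np.round(unproj(cam,d['at'],0,T)*1000)[:2])
```

```text
30.3 [ 0.59976346 -0.16068822  0.19701053] -1.6492427513600405 [-0.50740002 -0.25639081  0.17514579] [-4.25040399e-01  1.95608010e-01  1.74958852e+00  1.14417036e-04
  1.19138857e+00  1.22415644e+00]
scene 0.65 [180. 320.] [467.  70.]
scene 0.6 [218. 237.] [ 429. -194.]
scene 0.59 [210. 360.] [623.  91.]
scene 0.57 [151. 340.] [420. 192.]
side 0.9 [281. 350.] [412. 187.]
side 0.83 [193. 372.] [ 415. -210.]
side 0.8 [249. 341.] [459.  79.]
wrist 0.85 [286. 160.] [462.  77.]
wrist 0.78 [319.  90.] [416. 191.]
wrist 0.68 [290. 355.] [ 433. -195.]
```

View pics/w13.png

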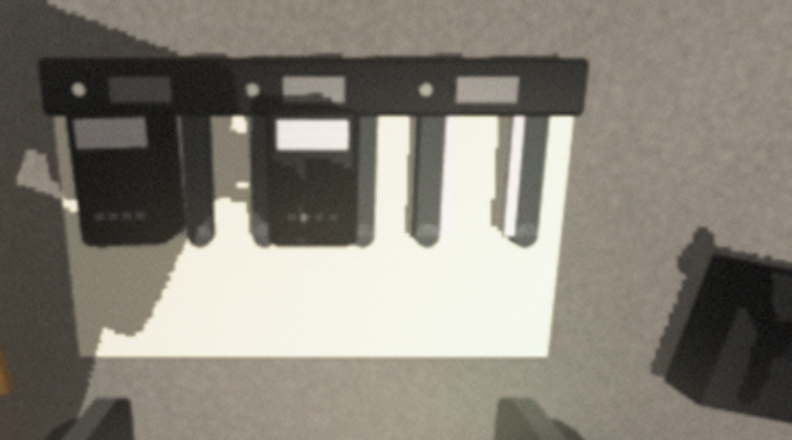

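Run:
```python
from h import *
go(.395,-.20,.13,-np.pi/2)
```

```text
turn -0.078 (rows>=1) q6 1.22 | shift cm [ 6.23  3.99 20.38] len 21.7 rows>=4
```

>>> arm_command(
  increments=[
    [[0,0,0,-0.078],[1.2,0.8,4.1,0],[1.2,0.8,4.1,0],[1.2,0.8,4.1,0],[1.2,0.8,4.1,0],[1.2,0.8,4.0,0],[0,0,0,0],[0,0,0,0]],
  ],
  grip=7,
)

```text
time: 31.6
eef_pos: [0.3958, -0.2007, 0.1345]
tcp_rot: [0.707, -0.0, -0.707, -0.0]
contact_force: [0.3, 0.4, -0.3]
opening: 0.822
```

Run:
```python
from h import *
T=T_tool();s=sensors.get_state();print(s['time'],T[:3,3],psi(T))
im=optics.read_camera('wrist'); cv2.imwrite('pics/w14.png',im)
```

```text
31.6 [ 0.39581538 -0.20067389  0.13453802] -1.5713914508718505
```

View pics/w14.png

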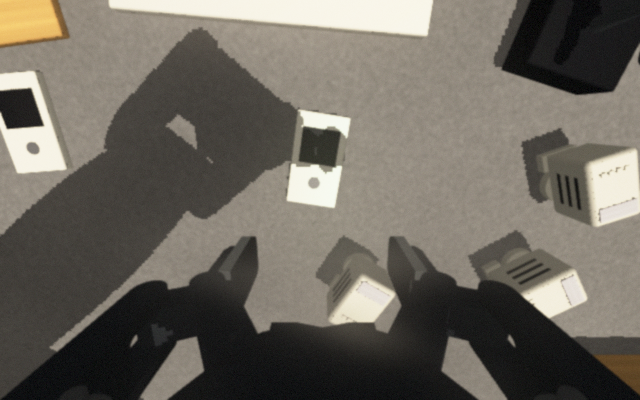

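```bash
cat > trk.py <<'E'
from h import *
import sys
def quad(name,roi,thr=150,z=.009,T=None,zt=None):
    """roi c0,r0,c1,r1 ; returns centre,yaw from min-area rect of world-projected contour"""
    g=cv2.cvtColor(cv2.imread(name),cv2.COLOR_BGR2GRAY); c0,r0,c1,r1=roi
    m=(g[r0:r1,c0:c1]>thr).astype(np.uint8)
    m=cv2.morphologyEx(m,cv2.MORPH_OPEN,np.ones((3,3)))
    cs,_=cv2.findContours(m,cv2.RETR_EXTERNAL,cv2.CHAIN_APPROX_NONE)
    k=max(cs,key=cv2.contourArea)[:,0,:]
    W=np.array([unproj('wrist',(r0+y,c0+x),z,T)[:2]*1000 for x,y in k],np.float32)
    return cv2.minAreaRect(W),k
def corners(pts,z=.009,T=None):
    W=np.array([unproj('wrist',(r,c),z,T)[:2]*1000 for c,r in pts]); return W
E
python3 - <<'E'
from trk import *
T=T_tool()
W=corners(((298,109),(350,117),(335,208),(288,203)),T=T); print(W)
c=W.mean(0); v=(W[0]+W[1]-W[2]-W[3])/2; print(c,np.linalg.norm(v),np.linalg.norm(W[0]-W[1]),np.arctan2(v[1],v[0]))
w=W[0]-W[1]+W[3]-W[2]; print(np.arctan2(-w[0],w[1]))
im=cv2.imread('pics/w14.png'); cv2.imwrite('pics/w14c.png',cv2.resize(im[95:220,270:370],None,fx=5,fy=4.8,interpolation=cv2.INTER_CUBIC))
E
```

```text
[[ 473.55196387 -179.35405417]
 [ 466.34983599 -227.76652221]
 [ 376.98360182 -214.72749498]
 [ 382.41736248 -166.88161489]]
[ 424.82569104 -197.18242156] 91.14738965154106 48.945252154642475 -0.14040710672739812
-0.13052425783354896
```

View pics/w14c.png

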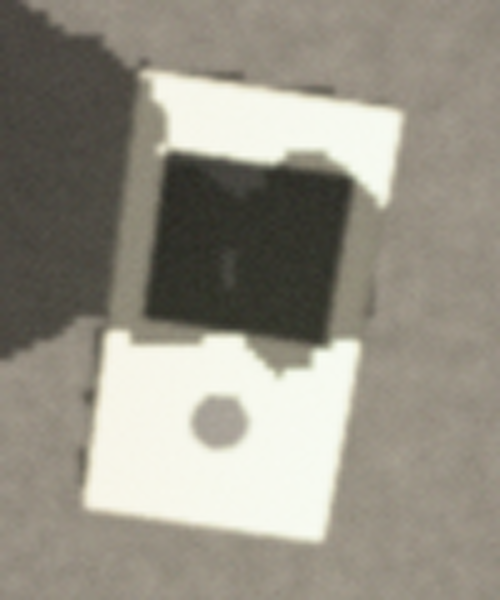

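Run:
```python
from h import *
go(.395,-.1932,.03,-np.pi/2-.135)
```

```text
turn 0.135 (rows>=1) q6 0.87 | shift cm [10.49 -0.73  0.23] len 10.5 rows>=2
```

>>> arm_command(
  increments=[
    [[0,0,0,0.135],[2.6,-0.73,0.13,0],[4,0,0,0],[3.9,0,0,0],[0,0,0,0],[0,0,0,0]],
  ],
  grip=6.2,
)

```text
time: 32.4
eef_pos: [0.3963, -0.1936, 0.0307]
tcp_rot: [0.706, -0.048, -0.705, -0.047]
contact_force: [-0.3, -0.7, 0.1]
opening: 0.724
```

Run:
```python
from h import *
T=T_tool();s=sensors.get_state();print(s['time'],T[:3,3],psi(T),s['opening'])
im=optics.read_camera('wrist'); cv2.imwrite('pics/w15.png',im)
```

```text
32.4 [ 0.39631925 -0.19362067  0.0306894 ] -1.7051770753547855 0.7244714180175128
```

View pics/w15.png

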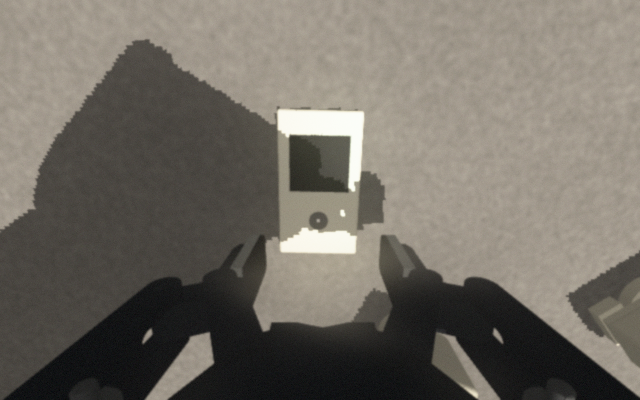

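>>> arm_command(
  increments=[
    [[1.5,0,0,0],[1.1,0,0,0],[0,0,0,0],[0,0,0,0]],
  ],
)

```text
time: 32.95
eef_pos: [0.3947, -0.1929, 0.0033]
tcp_rot: [-0.705, 0.048, 0.706, 0.048]
contact_force: [0.2, -0.1, -0.3]
opening: 0.728
```

>>> arm_command(
  increments=[
    [[0.3,0,0,0],[0,0,0,0],[0,0,0,0]],
  ],
)

```text
time: 33.33
eef_pos: [0.3948, -0.1929, 0.0004]
tcp_rot: [0.706, -0.048, -0.705, -0.048]
contact_force: [-0.0, -0.3, 0.7]
opening: 0.725
```

>>> arm_command(
  increments=[
    [[0.3,0,0,0],[0,0,0,0],[0,0,0,0]],
  ],
)

```text
time: 33.7
eef_pos: [0.3947, -0.1929, -0.0027]
tcp_rot: [-0.705, 0.048, 0.706, 0.048]
contact_force: [-1.1, 0.5, -0.1]
opening: 0.73
```

>>> arm_command(
  increments=[
    [[0,0,0,0],[0,0,0,0],[0,0,0,0],[0,0,0,0]],
  ],
  grip=3.5,
  grip_force=50,
)

```text
time: 34.2
eef_pos: [0.3952, -0.1932, -0.0023]
tcp_rot: [0.706, -0.048, -0.705, -0.048]
contact_force: [0.3, 0.1, 5.0]
opening: 0.57
```

>>> arm_command(
  increments=[
    [[-1.5,0,0,0],[-4,0,0,0],[-4,0,0,0],[-4,0,0,0],[0,0,0,0],[0,0,0,0]],
  ],
)

```text
time: 34.95
eef_pos: [0.3941, -0.1924, 0.1317]
tcp_rot: [-0.705, 0.048, 0.706, 0.048]
contact_force: [0.8, -0.1, -1.1]
opening: 0.567
```

Run:
```python
from h import *
T=T_tool();s=sensors.get_state();print(s['time'],T[:3,3],psi(T),s['opening'])
im=optics.read_camera('wrist'); cv2.imwrite('pics/w16.png',im)
```

```text
34.95 [ 0.39409405 -0.19235336  0.13172861] -1.7059692712740242 0.5666578854582779
```

View pics/w16.png

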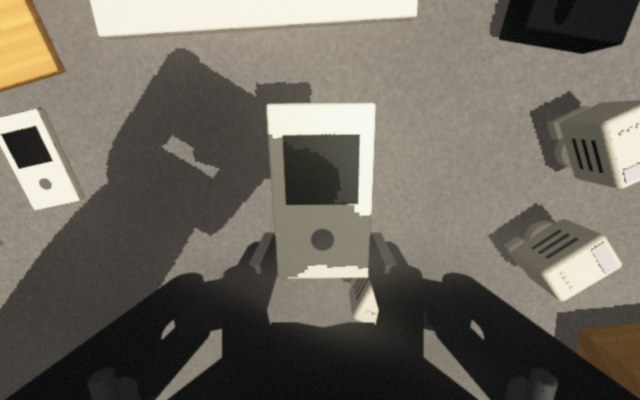

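Run:
```python
from h import *
go(.50,.13,.20,-np.pi/2+.13)
```

```text
turn -0.265 (rows>=2) q6 1.02 | shift cm [ -6.91 -30.55 -14.71] len 34.6 rows>=6
```

>>> arm_command(
  increments=[
    [[-3,0,0,-0.1325],[-3.9,0,0,-0.1325],[0,-4.36,-2.1,0],[0,-4.36,-2.1,0],[0,-4.36,-2.1,0],[0,-4.36,-2.1,0],[0,-4.36,-2.1,0],[0,-4.36,-2.1,0],[0,-4.36,-2.1,0],[0,0,0,0],[0,0,0,0],[0,0,0,0]],
  ],
)

```text
time: 36.5
eef_pos: [0.5005, 0.1278, 0.2004]
tcp_rot: [-0.705, -0.045, 0.706, -0.045]
contact_force: [-0.2, -0.1, 0.1]
opening: 0.567
```

Run:
```python
from h import *
T=T_tool();s=sensors.get_state();print(s['time'],T[:3,3],psi(T),s['opening'])
im=optics.read_camera('wrist'); cv2.imwrite('pics/w17.png',im)
np.save('T17.npy',T)
for q,z in (('slot1',0.01),('dock',0)):
    for d in optics.place_of('wrist',q)[:6]:
        if d['conf']>.2: print(q,round(d['conf'],2),np.round(d['at']),np.round(unproj('wrist',d['at'],z,T)*1000)[:2])
```

```text
36.5 [0.50045265 0.12778525 0.20043422] -1.4424204245937917 0.5674773743982157
slot1 0.98 [ 68. 298.] [618. 169.]
slot1 0.73 [ 65. 220.] [610. 255.]
slot1 0.69 [151.  33.] [487. 474.]
slot1 0.57 [ 67. 373.] [630.  87.]
dock 0.58 [ 82. 295.] [604. 172.]
dock 0.43 [ 63. 222.] [614. 256.]
```

View pics/w17.png

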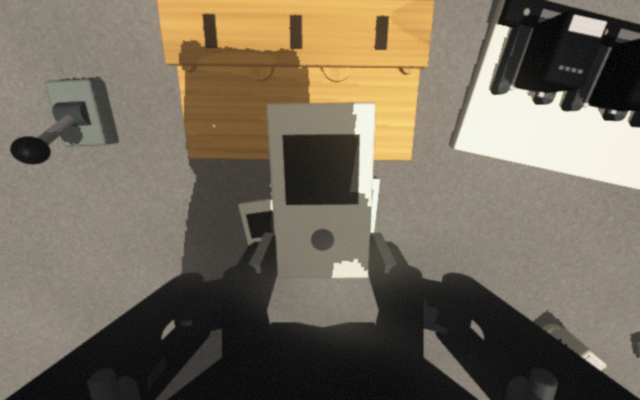

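Run:
```python
from h import *
im=cv2.imread('pics/w17.png'); cv2.imwrite('pics/w17c.png',cv2.resize(im[0:170,150:440],None,fx=2.75,fy=2.75,interpolation=cv2.INTER_CUBIC))
```

```text
(no output)
```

View pics/w17c.png

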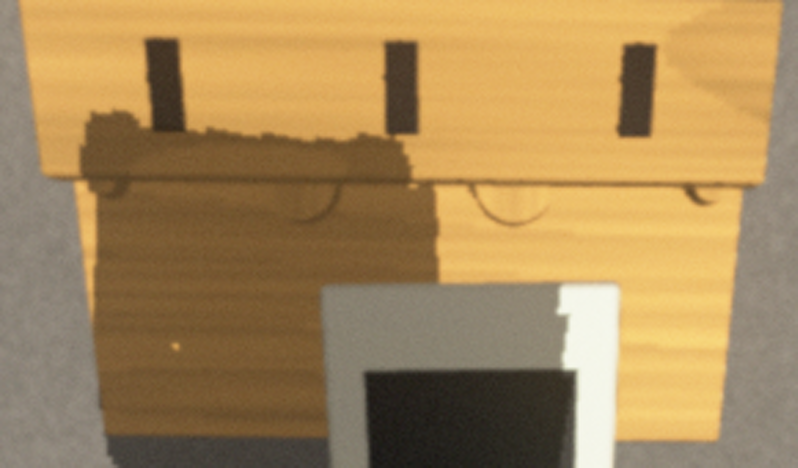

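Run:
```python
from h import *
from scipy.optimize import least_squares
T=np.load('T17.npy')
# (c,r,z,xlocal or None,ylocal or None)
F=[(44,178,.034,-.002,.135),(765,186,.034,-.002,-.135),(105,435,.010,-.102,.135),(720,440,.010,-.102,-.135),(513,223,.022,-.015,-.0425),(310,222,.022,-.015,.0425),
(165,85,.034,None,.085),(402,87,.034,None,0),(637,90,.034,None,-.085)]
W=np.array([unproj('wrist',(r/2.75,150+c/2.75),z,T)[:2] for c,r,z,_,_ in F])
def f(p):
    c,s=np.cos(p[2]),np.sin(p[2]); out=[]
    for w,(_,_,_,x,y) in zip(W,F):
        d=w-p[:2]; X=d[0]*c+d[1]*s; Y=-d[0]*s+d[1]*c
        if x is not None: out.append(X-x)
        if y is not None: out.append(Y-y)
    return np.array(out)
r=least_squares(f,[.62,.17,.13],loss='soft_l1',f_scale=.002); print(np.round(r.x,4)); print(np.round(f(r.x)*1000,1))
c,s=np.cos(r.x[2]),np.sin(r.x[2])
for k in (1,0,-1): print(k,np.round((r.x[:2]+.085*k*np.array([-s,c]))*1000,1))
# tracker in hand: front edge corners
for p in ((268,103),(375.5,103),(370,277),(277,279)): print(np.round(tool_at((p[1],p[0]),-.0115)*1000,1))
g=cv2.cvtColor(cv2.imread('pics/w17.png'),cv2.COLOR_BGR2GRAY).astype(float)
for rr in (120,150,180,210): 
    e=edges(g,rr,255,390,12); print(rr,[(float(a),b,round(tool_at((rr,a),-.0115)[1]*1000,1)) for a,b in e])
```

```text
[0.6186 0.168  0.1187]
[-0.3 -1.  -0.8  0.4  0.7 -0.2  0.7  0.2  0.   1.1 -0.3 -4.3  0.8  0.3
  0.3]
1 [608.6 252.4]
0 [618.6 168. ]
-1 [628.7  83.6]
[-11.5 -23.5 -75.4]
[-11.5  24.9 -75.3]
[-11.5  26.5  13.6]
[-11.5 -23.6  14.7]
120 [(355.5, '+', np.float64(16.1)), (374.3, '-', np.float64(24.8))]
150 [(268.8, '+', np.float64(-24.3)), (282.7, '-', np.float64(-17.8)), (358.7, '+', np.float64(18.1)), (373.3, '-', np.float64(25.0))]
180 [(270.4, '+', np.float64(-24.3)), (284.4, '-', np.float64(-17.5)), (351.3, '+', np.float64(15.0)), (358.1, '+', np.float64(18.3)), (379.5, '-', np.float64(28.7))]
210 [(270.7, '+', np.float64(-25.0)), (370.8, '+', np.float64(25.2)), (376.3, '-', np.float64(27.9))]
```

Run:
```python
from h import *
go(.5244,.0721,.035,-np.pi/2+.1187)
```

```text
turn 0.010 (rows>=1) q6 1.50 | shift cm [16.62  5.81 -1.67] len 17.7 rows>=3
```

>>> arm_command(
  increments=[
    [[0,0,0,0.01],[3.3,1.16,-0.33,0],[3.3,1.16,-0.33,0],[3.3,1.16,-0.33,0],[3.3,1.16,-0.33,0],[3.4,1.16,-0.35,0],[0,0,0,0],[0,0,0,0],[0,0,0,0]],
  ],
)

```text
time: 37.78
eef_pos: [0.5259, 0.0735, 0.0373]
tcp_rot: [0.707, 0.042, -0.705, 0.043]
contact_force: [0.6, -0.2, -0.8]
opening: 0.568
```

Run:
```python
from h import *
T=T_tool();s=sensors.get_state();print(s['time'],T[:3,3],psi(T),s['opening'],s['contact_force'])
im=optics.read_camera('wrist'); cv2.imwrite('pics/w18.png',im)
```

```text
37.775 [0.52587895 0.07347373 0.0373166 ] -1.450600825617954 0.5680045867591891 [ 0.64109726 -0.23832664 -0.83174478]
```

View pics/w18.png

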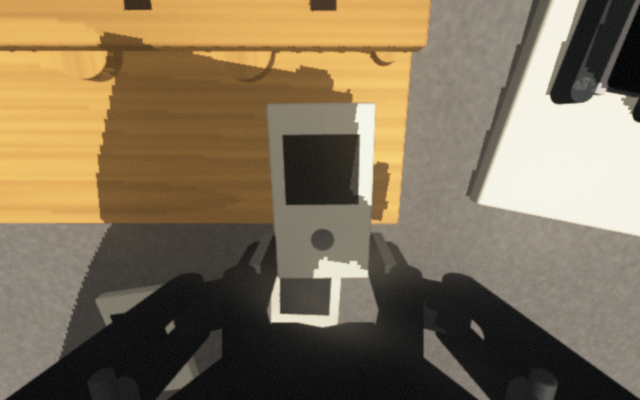

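Run:
```python
from h import *
im=cv2.imread('pics/w18.png'); cv2.imwrite('pics/w18c.png',cv2.resize(im[30:120,210:420],None,fx=3.8,fy=3.8,interpolation=cv2.INTER_CUBIC))
```

```text
(no output)
```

View pics/w18c.png

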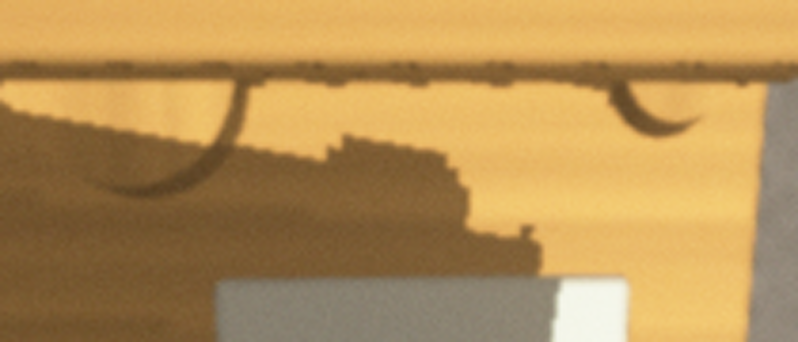

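Run:
```python
from h import *
zt=.0373
for z,l,r in ((.010,275.3,370.5),(.022,272.1,373.7)):
    a,b=[tool_at((51.6,c),zt-z)*1000 for c in (l,r)]; print(z,a,b,(a+b)/2)
g=cv2.cvtColor(cv2.imread('pics/w18.png'),cv2.COLOR_BGR2GRAY).astype(float)
for rr in (110,120,130,150,170): 
    e=edges(g,rr,255,390,12); print(rr,[(float(a),b,round(tool_at((rr,a),-.0115)[1]*1000,1)) for a,b in e])
```

```text
0.01 [  27.3         -25.17540921 -104.49084959] [  27.3          27.87414977 -104.41339244] [  27.3           1.34937028 -104.45212102]
0.022 [  15.3         -24.9988228  -101.97229089] [  15.3          27.62980914 -101.89544833] [  15.3           1.31549317 -101.93386961]
110 [(266.5, '+', np.float64(-24.4)), (355.9, '+', np.float64(16.2)), (374.4, '-', np.float64(24.6))]
120 [(354.4, '+', np.float64(15.6)), (374.4, '-', np.float64(24.8))]
130 [(357.3, '+', np.float64(17.1)), (374.3, '-', np.float64(25.0))]
150 [(282.6, '-', np.float64(-17.8)), (355.2, '+', np.float64(16.4)), (358.8, '+', np.float64(18.1)), (373.3, '-', np.float64(25.0))]
170 [(270.5, '+', np.float64(-24.0)), (283.7, '-', np.float64(-17.7)), (352.0, '+', np.float64(15.2)), (358.5, '+', np.float64(18.3)), (372.6, '-', np.float64(25.1)), (387.2, '+', np.float64(32.1))]
```

>>> arm_command(
  increments=[
    [[0,0.09,0,0],[1.4,0,0,0],[1.3,0,0,0],[0,0,0,0],[0,0,0,0]],
  ],
)

```text
time: 38.45
eef_pos: [0.5243, 0.0723, 0.0075]
tcp_rot: [-0.706, -0.042, 0.706, -0.042]
contact_force: [-0.2, 0.7, -0.6]
opening: 0.571
```

>>> arm_command(
  increments=[
    [[0.2,0,0,0],[0,0,0,0],[0,0,0,0]],
  ],
)

```text
time: 38.83
eef_pos: [0.5244, 0.0723, 0.0073]
tcp_rot: [-0.705, -0.042, 0.707, -0.042]
contact_force: [-3.7, -0.0, 9.9]
opening: 0.566
```

>>> arm_command(
  increments=[
    [[-0.2,0,0,0],[0,0,-0.6,0],[0,0,-0.6,0],[0,0,-0.6,0],[0,0,-0.6,0],[0,0,-0.6,0],[0,0,0,0],[0,0,0,0]],
  ],
)

```text
time: 39.83
eef_pos: [0.5542, 0.0759, 0.0082]
tcp_rot: [-0.706, -0.042, 0.706, -0.042]
contact_force: [-0.1, -0.9, -0.8]
opening: 0.563
```

Run:
```python
from h import *
T=T_tool();s=sensors.get_state();print(s['time'],T[:3,3],psi(T),s['opening'],s['contact_force'],s['wrist_torque'])
im=optics.read_camera('wrist'); cv2.imwrite('pics/w19.png',cv2.resize(im[50:300,210:420],None,fx=2.4,fy=2.4,interpolation=cv2.INTER_CUBIC))
```

```text
39.825 [0.55421799 0.07590227 0.00819905] -1.450912236121111 0.5629608140491502 [-0.1187769  -0.93079211 -0.79393515] [-0.00757825  0.07399714 -0.03227827]
```

View pics/w19.png

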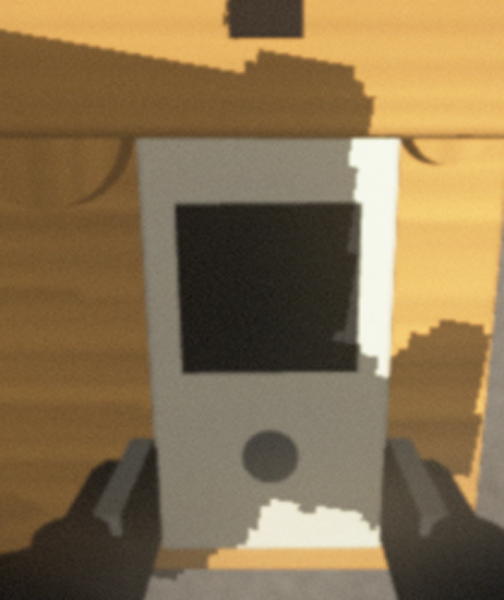

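>>> arm_command(
  increments=[
    [[0,0,-0.6,0],[0,0,-0.6,0],[0,0,-0.6,0],[0,0,-0.6,0],[0,0,0,0]],
  ],
)

```text
time: 40.5
eef_pos: [0.5789, 0.0787, 0.0084]
tcp_rot: [0.706, 0.042, -0.706, 0.042]
contact_force: [-0.2, -0.0, -0.4]
opening: 0.568
```

>>> arm_command(
  increments=[
    [[0,0,-0.5,0],[0,0,-0.5,0],[0,0,-0.5,0],[0,0,-0.3,0],[0,0,0,0]],
  ],
)

```text
time: 41.12
eef_pos: [0.5964, 0.0809, 0.0084]
tcp_rot: [0.706, 0.042, -0.706, 0.042]
contact_force: [-0.5, 0.7, -0.4]
opening: 0.571
```

>>> arm_command(
  increments=[
    [[0,0,-0.3,0],[0,0,-0.1,0],[0,0,0,0]],
  ],
)

```text
time: 41.5
eef_pos: [0.5994, 0.0813, 0.008]
tcp_rot: [-0.705, -0.042, 0.707, -0.042]
contact_force: [-1.7, -0.1, 1.0]
opening: 0.566
```

>>> arm_command(
  increments=[
    [[0,0,-0.2,0],[0,0,0,0],[0,0,0,0]],
  ],
)

```text
time: 41.88
eef_pos: [0.5994, 0.0814, 0.0075]
tcp_rot: [-0.703, -0.042, 0.708, -0.042]
contact_force: [-7.2, -0.9, 2.0]
opening: 0.566
```

Run:
```python
from h import *
T=T_tool();s=sensors.get_state();print(s['time'],T[:3,3],s['contact_force'])
im=optics.read_camera('wrist'); cv2.imwrite('pics/w20.png',cv2.resize(im[20:300,180:440],None,fx=2.1,fy=2.1,interpolation=cv2.INTER_CUBIC))
```

```text
41.875 [0.59943498 0.08142973 0.00751475] [-7.23710252 -0.93065057  1.95524439]
```

View pics/w20.png

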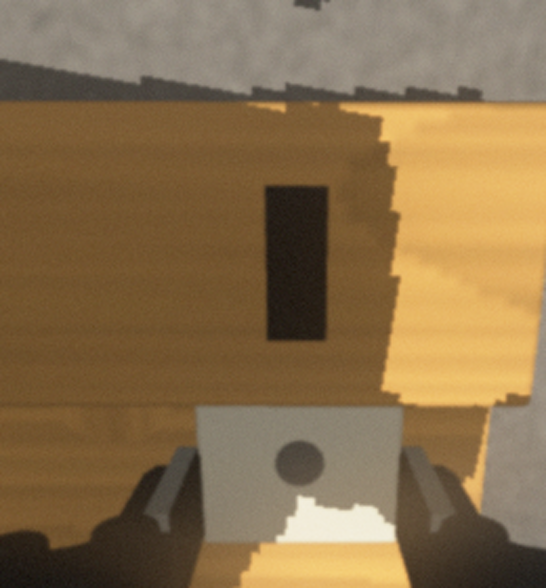

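>>> arm_command(
  increments=[
    [[0,0,0.2,0],[0,0,0,0],[0,0,0,0],[0,0,0,0]],
  ],
  grip=6.2,
)

```text
time: 42.42
eef_pos: [0.6006, 0.0814, 0.0086]
tcp_rot: [0.706, 0.042, -0.706, 0.042]
contact_force: [0.3, 1.0, 0.6]
opening: 0.725
```

>>> arm_command(
  increments=[
    [[-3,0,0,0],[-5,0,0,0],[-5,0,3,0],[0,0,5,0],[0,0,5,0],[0,0,3.6,0],[0,0,0,0],[0,0,0,0]],
  ],
)

```text
time: 43.42
eef_pos: [0.4364, 0.0614, 0.1391]
tcp_rot: [0.707, 0.042, -0.705, 0.042]
contact_force: [0.2, -0.1, -0.4]
opening: 0.727
```

Run:
```python
from h import *
T=T_tool();s=sensors.get_state();print(s['time'],T[:3,3],psi(T),s['contact_force'],s['opening'])
im=optics.read_camera('wrist'); cv2.imwrite('pics/w21.png',im)
for q in ('tracker1',):
    for d in optics.place_of('wrist',q)[:6]:
        if d['conf']>.2: print(q,round(d['conf'],2),np.round(d['at']),np.round(unproj('wrist',d['at'],0,T)*1000)[:2])
np.save('T21.npy',T)
```

```text
43.425 [0.43643463 0.06144597 0.13907725] -1.4511307891374612 [ 0.23651419 -0.1147532  -0.40614303] 0.726803725277787
tracker1 0.72 [163. 310.] [460.  76.]
tracker1 0.62 [194. 195.] [413. 193.]
```

View pics/w21.png

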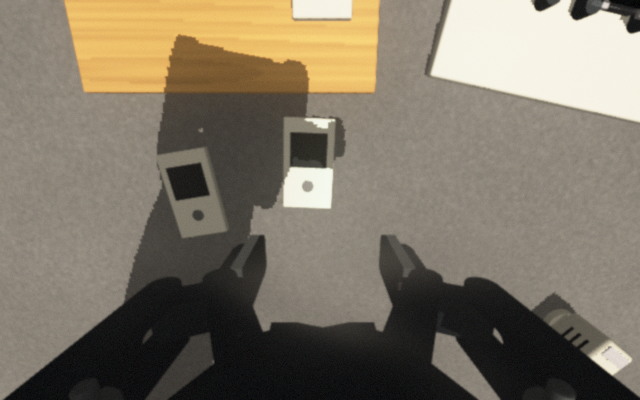

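Run:
```python
from h import *
from trk import corners
T=np.load('T21.npy')
im=cv2.imread('pics/w21.png'); cv2.imwrite('pics/w21c.png',cv2.resize(im[105:250,140:350],None,fx=3.8,fy=3.8,interpolation=cv2.INTER_CUBIC))
for pts in (((284,117),(336,117),(332,208),(284,206)),((158,155),(206,147),(229,231),(182,238))):
    W=corners(pts,T=T); c=W.mean(0); v=(W[0]+W[1]-W[2]-W[3])/2;w=W[0]-W[1]+W[3]-W[2]
    y1=np.arctan2(v[1],v[0]);print(c,np.linalg.norm(v),np.linalg.norm(w)/2,y1,np.arctan2(-w[0],w[1]))
    g=c-30*np.array([np.cos(y1),np.sin(y1)]); print(g,np.hypot(*g))
```

```text
[460.1502484   76.62279915] 89.72462029128171 49.55620954354115 0.08328569341437898 0.09600560846275635
[430.25423587  74.12711591] 436.593102098558
[415.07455552 189.99298197] 89.34233436720994 50.185667444815 0.2634701242675669 0.27641312969897464
[386.10979372 182.18000725] 426.9312917201026
```

View pics/w21c.png

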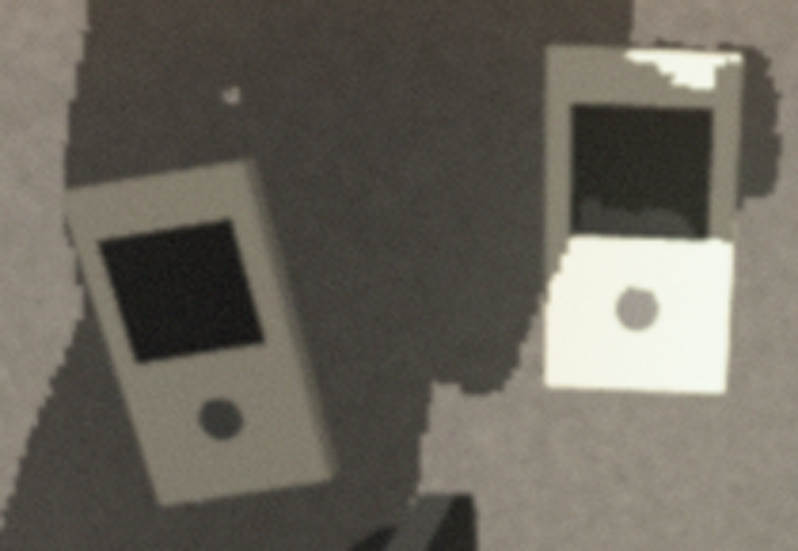

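Run:
```python
from h import *
go(.4303,.0741,.03,-np.pi/2+.09)
```

```text
turn 0.030 (rows>=1) q6 1.36 | shift cm [10.89 -1.32  0.52] len 11.0 rows>=2
```

>>> arm_command(
  increments=[
    [[0,0,0,0.03],[3,-1.32,0.5,0],[4,0,0,0],[3.9,0,0,0],[0,0,0,0],[0,0,0,0]],
  ],
)

```text
time: 44.28
eef_pos: [0.4304, 0.0742, 0.0304]
tcp_rot: [0.707, 0.032, -0.706, 0.032]
contact_force: [0.1, 0.2, 0.3]
opening: 0.729
```

Run:
```python
from h import *
T=T_tool();s=sensors.get_state();print(s['time'],T[:3,3],psi(T),s['opening'])
im=optics.read_camera('wrist'); cv2.imwrite('pics/w22.png',im)
```

```text
44.275 [0.43039681 0.07416725 0.03042654] -1.4813691128327666 0.7287018036273796
```

View pics/w22.png

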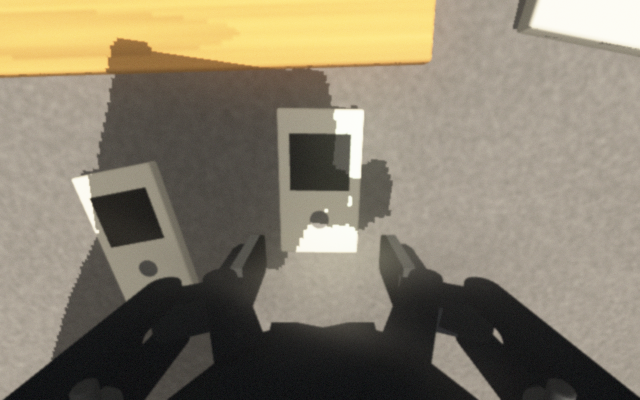

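>>> arm_command(
  increments=[
    [[1.5,0,0,0],[1.2,0,0,0],[0.5,0,0,0],[0,0,0,0],[0,0,0,0]],
  ],
)

```text
time: 44.95
eef_pos: [0.4293, 0.0742, -0.0025]
tcp_rot: [0.707, 0.032, -0.706, 0.032]
contact_force: [-1.0, 0.2, -0.4]
opening: 0.725
```

>>> arm_command(
  increments=[
    [[0,0,0,0],[0,0,0,0],[0,0,0,0],[0,0,0,0]],
  ],
  grip=3.5,
  grip_force=50,
)

```text
time: 45.45
eef_pos: [0.4299, 0.0742, -0.002]
tcp_rot: [0.707, 0.032, -0.706, 0.032]
contact_force: [-0.2, 1.0, 5.0]
opening: 0.571
```

>>> arm_command(
  increments=[
    [[-1.5,0,0,0],[-4,0,0,0],[0,0,0,0],[0,0,0,0]],
  ],
)

```text
time: 45.95
eef_pos: [0.4284, 0.0743, 0.052]
tcp_rot: [-0.706, -0.032, 0.707, -0.032]
contact_force: [-0.5, -0.1, -0.2]
opening: 0.565
```

Run:
```python
from h import *
T=T_tool();s=sensors.get_state();print(s['time'],T[:3,3],psi(T),s['opening'])
im=optics.read_camera('wrist'); cv2.imwrite('pics/w23.png',im)
g=cv2.cvtColor(im,cv2.COLOR_BGR2GRAY).astype(float)
for rr in (120,130,150,180,210): 
    e=edges(g,rr,255,390,12); print(rr,[(float(a),b,round(tool_at((rr,a),-.0115)[1]*1000,1)) for a,b in e])
y=.1187; u=np.array([np.cos(y),np.sin(y)]); p=np.array([.6186,.1695])-.106*u; print(p)
go(p[0],p[1],.04,-np.pi/2+y)
```

```text
45.95 [0.42843123 0.07426083 0.05195734] -1.4809894752124535 0.5645308944254718
120 [(266.5, '+', np.float64(-24.6)), (353.6, '+', np.float64(15.3)), (374.4, '-', np.float64(24.8))]
130 [(267.3, '+', np.float64(-24.5)), (352.6, '+', np.float64(15.0)), (373.6, '-', np.float64(24.7))]
150 [(268.4, '+', np.float64(-24.5)), (282.6, '-', np.float64(-17.8)), (351.4, '+', np.float64(14.7)), (358.5, '+', np.float64(18.0)), (373.2, '-', np.float64(24.9))]
180 [(270.5, '+', np.float64(-24.3)), (284.3, '-', np.float64(-17.6)), (348.2, '+', np.float64(13.5)), (357.6, '+', np.float64(18.1)), (372.1, '-', np.float64(25.1))]
210 [(272.4, '+', np.float64(-24.1))]
[0.51334588 0.15694733]
turn -0.029 (rows>=1) q6 1.42 | shift cm [ 1.14 -7.2  -9.46] len 11.9 rows>=2
```

View pics/w23.png

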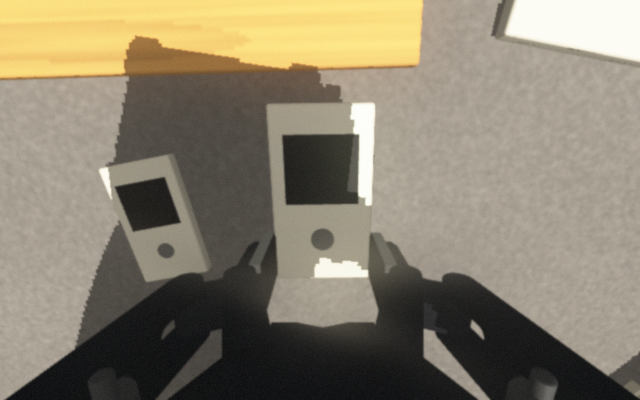

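>>> arm_command(
  increments=[
    [[0,0,0,-0.029],[0,-2.4,-3.15,0],[0,-2.4,-3.15,0],[1.1,-2.4,-3.15,0],[0,0,0,0],[0,0,0,0],[0,0,0,0]],
  ],
)

```text
time: 46.88
eef_pos: [0.5135, 0.1563, 0.041]
tcp_rot: [-0.705, -0.042, 0.706, -0.042]
contact_force: [0.6, -0.8, -1.9]
opening: 0.568
```

Run:
```python
from h import *
T=T_tool();s=sensors.get_state();print(s['time'],T[:3,3],psi(T),s['opening'],s['contact_force'])
im=optics.read_camera('wrist'); cv2.imwrite('pics/w24.png',im); cv2.imwrite('pics/w24c.png',cv2.resize(im[20:120,210:420],None,fx=3.8,fy=3.8,interpolation=cv2.INTER_CUBIC))
```

```text
46.875 [0.51353586 0.1563154  0.04100766] -1.452389420853003 0.5681269912507425 [ 0.64835219 -0.76537403 -1.9161373 ]
```

View pics/w24c.png

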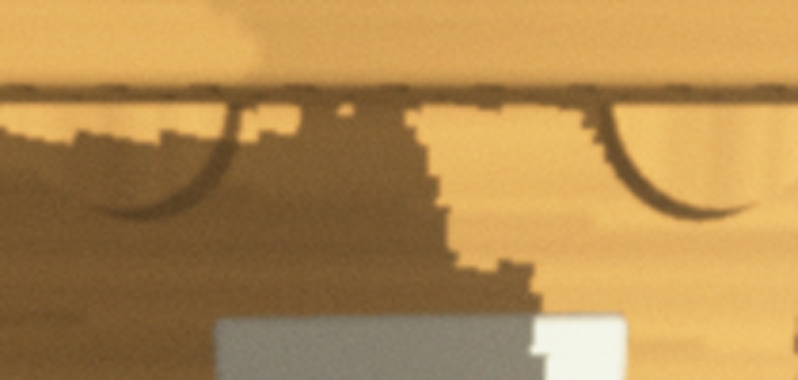

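>>> arm_command(
  increments=[
    [[0,-0.04,0,0],[1.5,0,0,0],[1.5,0,0,0],[0,0,0,0],[0,0,0,0]],
  ],
)

```text
time: 47.55
eef_pos: [0.5141, 0.1573, 0.0109]
tcp_rot: [-0.705, -0.042, 0.706, -0.042]
contact_force: [0.6, -0.7, -0.9]
opening: 0.57
```

>>> arm_command(
  increments=[
    [[0.2,0,0,0],[0,0,0,0],[0,0,0,0]],
  ],
)

```text
time: 47.92
eef_pos: [0.5145, 0.1573, 0.0095]
tcp_rot: [0.706, 0.042, -0.706, 0.042]
contact_force: [1.0, -0.2, -1.6]
opening: 0.565
```

>>> arm_command(
  increments=[
    [[0.15,0,0,0],[0,0,0,0],[0,0,0,0]],
  ],
)

```text
time: 48.3
eef_pos: [0.5146, 0.1574, 0.008]
tcp_rot: [0.706, 0.042, -0.706, 0.042]
contact_force: [0.8, 0.5, 1.1]
opening: 0.565
```

>>> arm_command(
  increments=[
    [[0,0,-0.6,0],[0,0,-0.6,0],[0,0,-0.6,0],[0,0,-0.6,0],[0,0,-0.6,0],[0,0,0,0],[0,0,0,0]],
  ],
)

```text
time: 49.18
eef_pos: [0.5452, 0.1609, 0.0081]
tcp_rot: [0.707, 0.042, -0.705, 0.042]
contact_force: [1.1, -0.4, 2.6]
opening: 0.569
```

Run:
```python
from h import *
T=T_tool();s=sensors.get_state();print(s['time'],T[:3,3],psi(T),s['opening'],s['contact_force'],s['wrist_torque'])
im=optics.read_camera('wrist'); cv2.imwrite('pics/w25.png',cv2.resize(im[50:300,210:420],None,fx=2.4,fy=2.4,interpolation=cv2.INTER_CUBIC))
```

```text
49.175 [0.54523901 0.16089504 0.00809778] -1.452221685395386 0.5687417246696634 [ 1.14043929 -0.35823513  2.55981794] [ 0.03759593 -0.14876242  0.01137859]
```

View pics/w25.png

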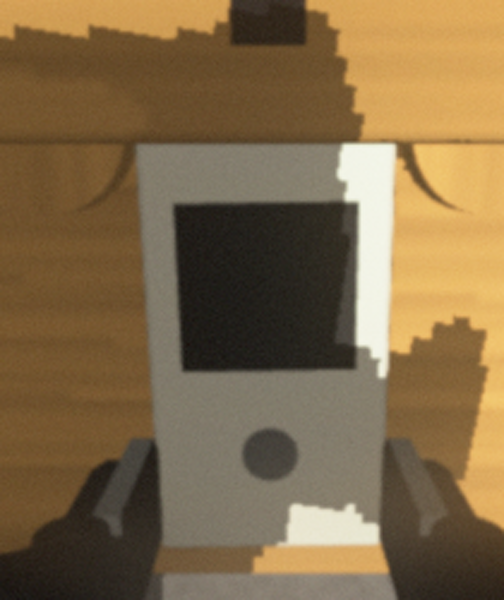

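>>> arm_command(
  increments=[
    [[0,0.04,-0.3,0],[0,0,-0.6,0],[0,0,-0.6,0],[0,0,-0.6,0],[0,0,-0.6,0],[0,0,0,0]],
  ],
)

```text
time: 49.98
eef_pos: [0.5711, 0.1637, 0.0081]
tcp_rot: [0.706, 0.042, -0.706, 0.042]
contact_force: [-0.3, -0.1, 3.7]
opening: 0.565
```

>>> arm_command(
  increments=[
    [[0,0,-0.5,0],[0,0,-0.5,0],[0,0,-0.4,0],[0,0,-0.2,0],[0,0,0,0],[0,0,0,0]],
  ],
)

```text
time: 50.72
eef_pos: [0.5862, 0.1656, 0.0081]
tcp_rot: [-0.705, -0.042, 0.706, -0.042]
contact_force: [-2.2, -0.7, 6.3]
opening: 0.566
```

>>> arm_command(
  increments=[
    [[0,0,-0.2,0],[0,0,0,0],[0,0,0,0]],
  ],
)

```text
time: 51.1
eef_pos: [0.5881, 0.1658, 0.008]
tcp_rot: [-0.705, -0.042, 0.707, -0.042]
contact_force: [-2.5, -0.6, 6.1]
opening: 0.564
```

>>> arm_command(
  increments=[
    [[0,0,-0.2,0],[0,0,0,0],[0,0,0,0]],
  ],
)

```text
time: 51.48
eef_pos: [0.5892, 0.1659, 0.0081]
tcp_rot: [-0.704, -0.042, 0.707, -0.042]
contact_force: [-4.8, -1.4, 8.5]
opening: 0.566
```

>>> arm_command(
  increments=[
    [[0,0,-0.15,0],[0,0,0,0],[0,0,0,0]],
  ],
)

```text
time: 51.85
eef_pos: [0.5892, 0.166, 0.008]
tcp_rot: [-0.703, -0.042, 0.709, -0.042]
contact_force: [-8.7, -1.5, 11.6]
opening: 0.564
```

Run:
```python
from h import *
T=T_tool();s=sensors.get_state();print(s['time'],T[:3,3],s['contact_force'])
im=optics.read_camera('wrist'); cv2.imwrite('pics/w26.png',cv2.resize(im[20:300,180:440],None,fx=2.1,fy=2.1,interpolation=cv2.INTER_CUBIC))
```

```text
51.85 [0.58923958 0.16599194 0.00804262] [-8.7407971  -1.5190411  11.61500705]
```

View pics/w26.png

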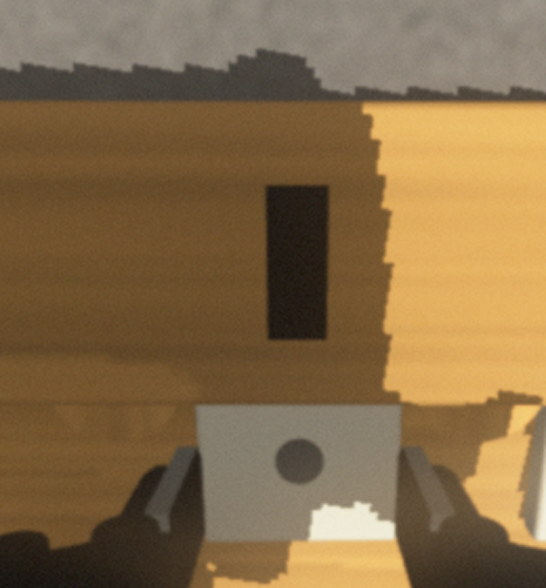

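>>> arm_command(
  increments=[
    [[0,0,0.3,0],[0,0,0,0],[0,0,0,0],[0,0,0,0]],
  ],
  grip=6.2,
)

```text
time: 52.4
eef_pos: [0.5895, 0.1658, 0.0076]
tcp_rot: [-0.706, -0.042, 0.706, -0.042]
contact_force: [0.4, 0.0, 0.6]
opening: 0.727
```

>>> arm_command(
  increments=[
    [[-3,0,0,0],[-5,0,0,0],[-5,0,3,0],[0,-0.5,5,0],[0,-0.5,5,0],[0,-0.5,5,0],[0,0,0,0],[0,0,0,0]],
  ],
)

```text
time: 53.4
eef_pos: [0.4098, 0.1595, 0.1385]
tcp_rot: [0.707, 0.042, -0.705, 0.042]
contact_force: [0.5, -0.1, 0.8]
opening: 0.725
```

Run:
```python
from h import *
T=T_tool();s=sensors.get_state();print(s['time'],T[:3,3],psi(T),s['contact_force'],s['opening'])
im=optics.read_camera('wrist'); cv2.imwrite('pics/w27.png',im)
np.save('T27.npy',T)
```

```text
53.4 [0.40978982 0.15951224 0.13853873] -1.4519759390441755 [ 0.47163052 -0.06290165  0.81763358] 0.7248997455515366
```

View pics/w27.png

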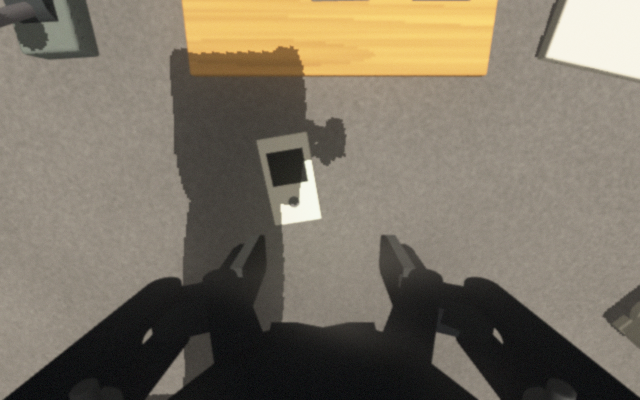

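Run:
```python
from h import *
from trk import corners
T=np.load('T27.npy')
W=corners(((257,141),(306,133),(321.5,218.5),(275,225.5)),T=T); c=W.mean(0); v=(W[0]+W[1]-W[2]-W[3])/2;w=W[0]-W[1]+W[3]-W[2]
y1=np.arctan2(v[1],v[0]);y2=np.arctan2(-w[0],w[1]);print(c,np.linalg.norm(v),np.linalg.norm(w)/2,y1,y2)
y1=(y1+y2)/2
for k in (30,27):
    g=c-k*np.array([np.cos(y1),np.sin(y1)]); print(g,np.hypot(*g))
go(g[0]/1000,g[1]/1000,.03,-np.pi/2+y1)
```

```text
[413.90662696 191.7279102 ] 88.61634455632107 48.935998622924174 0.27725712438427413 0.2752283173294931
[385.04401703 183.54562762] 426.55350481669916
[387.93027803 184.36385588] 429.51127105518066
turn -0.158 (rows>=1) q6 1.59 | shift cm [10.87 -3.    1.48] len 11.4 rows>=2
```

>>> arm_command(
  increments=[
    [[0,0,0,-0.158],[2.5,-3,1.48,0],[4.2,0,0,0],[4.1,0,0,0],[0,0,0,0],[0,0,0,0]],
  ],
)

```text
time: 54.2
eef_pos: [0.3883, 0.1845, 0.0311]
tcp_rot: [0.701, 0.097, -0.7, 0.097]
contact_force: [-0.1, -0.1, 0.8]
opening: 0.724
```

Run:
```python
from h import *
T=T_tool();s=sensors.get_state();print(s['time'],T[:3,3],psi(T),s['opening'])
im=optics.read_camera('wrist'); cv2.imwrite('pics/w28.png',im)
```

```text
54.2 [0.38832977 0.18446548 0.03109418] -1.2943244049564495 0.7241717439274052
```

View pics/w28.png

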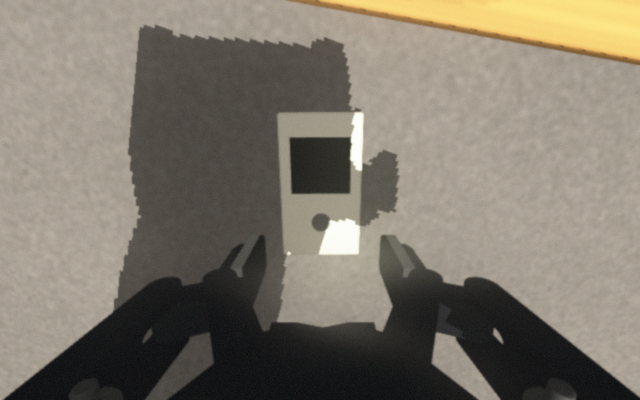

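>>> arm_command(
  increments=[
    [[1.5,0,0,0],[1.3,0,0,0],[0.5,0,0,0],[0,0,0,0],[0,0,0,0]],
  ],
)

```text
time: 54.88
eef_pos: [0.3867, 0.1843, -0.003]
tcp_rot: [0.7, 0.098, -0.7, 0.098]
contact_force: [-0.6, 0.1, 0.2]
opening: 0.728
```

>>> arm_command(
  increments=[
    [[0,0,0,0],[0,0,0,0],[0,0,0,0],[0,0,0,0]],
  ],
  grip=3.5,
  grip_force=50,
)

```text
time: 55.38
eef_pos: [0.3872, 0.1844, -0.0025]
tcp_rot: [0.701, 0.098, -0.7, 0.098]
contact_force: [-0.0, 0.3, 5.6]
opening: 0.568
```

>>> arm_command(
  increments=[
    [[-1.5,0,0,0],[-4,0,0,0],[0,0,0,0],[0,0,0,0]],
  ],
)

```text
time: 55.88
eef_pos: [0.3858, 0.1841, 0.0515]
tcp_rot: [-0.7, -0.098, 0.701, -0.098]
contact_force: [-0.6, -1.2, -2.1]
opening: 0.564
```

Run:
```python
from h import *
T=T_tool();s=sensors.get_state();print(s['time'],T[:3,3],psi(T),s['opening'],s['qpos'])
im=optics.read_camera('wrist'); cv2.imwrite('pics/w29.png',im)
g=cv2.cvtColor(im,cv2.COLOR_BGR2GRAY).astype(float)
for rr in (120,130,150,180,210): 
    e=edges(g,rr,255,390,12); print(rr,[(float(a),b,round(tool_at((rr,a),-.0115)[1]*1000,1)) for a,b in e])
y=.1187; u=np.array([np.cos(y),np.sin(y)]); p=np.array([.6086,.2539])-.104*u; print(p)
go(p[0],p[1],.04,-np.pi/2+y)
```

```text
55.875 [0.38575505 0.18408739 0.05146295] -1.293933087302404 0.5642033040382156 [ 2.06952095e-01 -2.48358612e-02  2.29053359e+00 -2.54949591e-05
  8.76720203e-01  1.50090148e+00]
120 [(266.9, '+', np.float64(-24.5))]
130 [(267.5, '+', np.float64(-24.5)), (370.9, '+', np.float64(23.3)), (374.5, '-', np.float64(25.0))]
150 [(269.0, '+', np.float64(-24.3)), (282.9, '-', np.float64(-17.7)), (359.4, '+', np.float64(18.3)), (373.7, '-', np.float64(25.1)), (382.8, '+', np.float64(29.4))]
180 [(270.5, '+', np.float64(-24.3)), (284.5, '-', np.float64(-17.5)), (358.7, '+', np.float64(18.5)), (366.9, '+', np.float64(22.5)), (372.7, '-', np.float64(25.3)), (381.5, '+', np.float64(29.6))]
210 [(272.4, '+', np.float64(-24.2))]
[0.5053318  0.24158417]
turn 0.158 (rows>=1) q6 1.50 | shift cm [  1.09  -4.3  -12.6 ] len 13.4 rows>=3
```

View pics/w29.png

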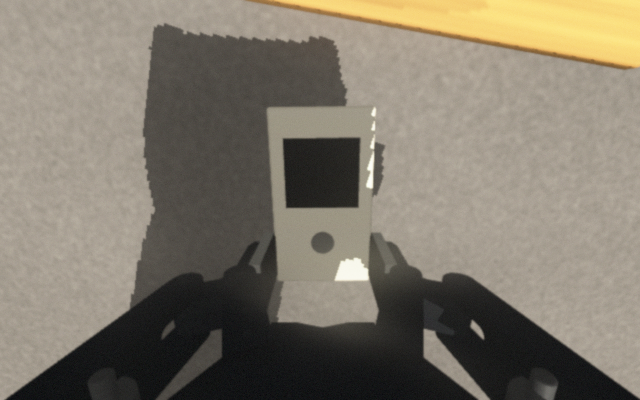

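>>> arm_command(
  increments=[
    [[0,0,0,0.158],[0,-1.43,-4.2,0],[0,-1.43,-4.2,0],[1,-1.43,-4.2,0],[0,0,0,0],[0,0,0,0],[0,0,0,0]],
  ],
)

```text
time: 56.8
eef_pos: [0.505, 0.2413, 0.0413]
tcp_rot: [-0.705, -0.042, 0.707, -0.042]
contact_force: [0.6, 0.5, -1.1]
opening: 0.565
```

Run:
```python
from h import *
T=T_tool();s=sensors.get_state();print(s['time'],T[:3,3],psi(T),s['opening'],s['contact_force'])
im=optics.read_camera('wrist'); cv2.imwrite('pics/w30.png',im); cv2.imwrite('pics/w30c.png',cv2.resize(im[20:120,210:420],None,fx=3.8,fy=3.8,interpolation=cv2.INTER_CUBIC))
```

```text
56.8 [0.5049983  0.24127884 0.04126462] -1.452065683785193 0.5646395923414185 [ 0.55291978  0.54282737 -1.07386288]
```

View pics/w30c.png

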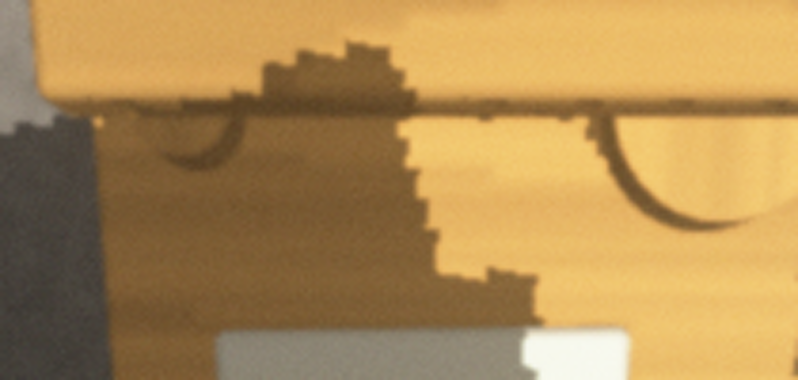

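>>> arm_command(
  increments=[
    [[1.5,0,0,0],[1.5,0,0,0],[0.3,0,0,0],[0,0,0,0],[0,0,0,0]],
  ],
)

```text
time: 57.48
eef_pos: [0.5066, 0.2418, 0.0087]
tcp_rot: [0.706, 0.042, -0.706, 0.042]
contact_force: [-0.3, -0.2, -0.6]
opening: 0.569
```

>>> arm_command(
  increments=[
    [[0,0,-0.6,0],[0,0,-0.6,0],[0,0,-0.6,0],[0,0,-0.6,0],[0,0,-0.6,0],[0,0,0,0],[0,0,0,0]],
  ],
)

```text
time: 58.35
eef_pos: [0.5361, 0.2453, 0.0087]
tcp_rot: [-0.706, -0.042, 0.706, -0.042]
contact_force: [-0.2, 0.1, -0.1]
opening: 0.565
```

Run:
```python
from h import *
T=T_tool();s=sensors.get_state();print(s['time'],T[:3,3],psi(T),s['opening'],s['contact_force'],s['wrist_torque'])
im=optics.read_camera('wrist'); cv2.imwrite('pics/w31.png',cv2.resize(im[50:300,210:420],None,fx=2.4,fy=2.4,interpolation=cv2.INTER_CUBIC))
```

```text
58.35 [0.53605067 0.24528918 0.00866172] -1.451979115857318 0.5648612793449921 [-0.20029943  0.05113218 -0.12568779] [-0.0447521   0.02270604  0.01323652]
```

View pics/w31.png

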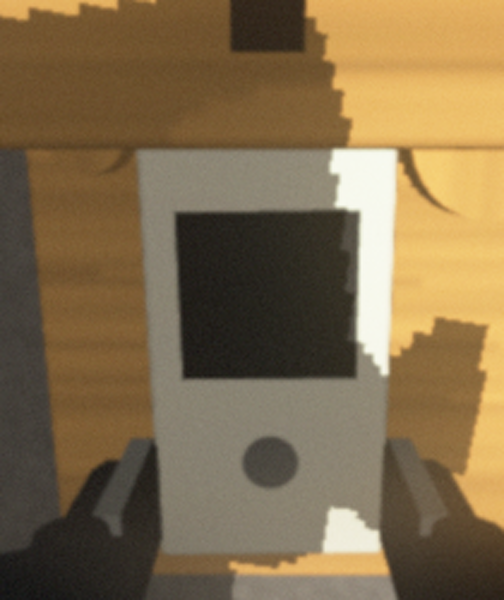

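>>> arm_command(
  increments=[
    [[0,0.02,-0.6,0],[0,0,-0.6,0],[0,0,-0.6,0],[0,0,-0.6,0],[0,0,-0.6,0],[0,0,0,0]],
  ],
)

```text
time: 59.15
eef_pos: [0.5667, 0.2487, 0.0089]
tcp_rot: [0.706, 0.042, -0.706, 0.042]
contact_force: [-1.1, 0.2, -0.8]
opening: 0.561
```

>>> arm_command(
  increments=[
    [[0,0,-0.5,0],[0,0,-0.4,0],[0,0,-0.3,0],[0,0,-0.2,0],[0,0,0,0],[0,0,0,0]],
  ],
)

```text
time: 59.9
eef_pos: [0.5799, 0.2503, 0.0088]
tcp_rot: [-0.706, -0.042, 0.706, -0.042]
contact_force: [-0.1, -0.0, -0.3]
opening: 0.568
```

>>> arm_command(
  increments=[
    [[0,0,-0.2,0],[0,0,0,0],[0,0,0,0]],
  ],
)

```text
time: 60.28
eef_pos: [0.5809, 0.2505, 0.0084]
tcp_rot: [-0.705, -0.042, 0.707, -0.042]
contact_force: [-3.4, -0.8, 0.1]
opening: 0.57
```

>>> arm_command(
  increments=[
    [[0,0,-0.15,0],[0,0,0,0],[0,0,0,0]],
  ],
)

```text
time: 60.65
eef_pos: [0.581, 0.2505, 0.0079]
tcp_rot: [-0.704, -0.042, 0.708, -0.042]
contact_force: [-6.6, -1.0, 2.4]
opening: 0.572
```

>>> arm_command(
  increments=[
    [[0,0,0.15,0],[0,0,0,0],[0,0,0,0],[0,0,0,0]],
  ],
  grip=6.2,
)

```text
time: 61.15
eef_pos: [0.5825, 0.2506, 0.0091]
tcp_rot: [0.706, 0.042, -0.705, 0.042]
contact_force: [0.3, 0.3, 0.1]
opening: 0.728
```

>>> arm_command(
  increments=[
    [[-3,0,0,0],[-5,0,0,0],[-5,1,1,0],[-4,5,0,0],[0,0,0,0],[0,0,0,0]],
  ],
  grip=6.2,
)

```text
time: 61.9
eef_pos: [0.5786, 0.191, 0.1773]
tcp_rot: [-0.706, -0.042, 0.706, -0.042]
contact_force: [-0.4, -0.2, -1.0]
opening: 0.725
```

Run:
```python
from h import *
T=T_tool();s=sensors.get_state();print(s['time'],T[:3,3],psi(T),s['opening'],s['contact_force'])
im=optics.read_camera('wrist'); cv2.imwrite('pics/w32.png',im)
a=optics.read_camera('scene'); cv2.imwrite('pics/s32.png',a)
b=optics.read_camera('side'); cv2.imwrite('pics/d32.png',b)
```

```text
61.9 [0.57864962 0.19095657 0.17733142] -1.4526747713719481 0.7252334078741748 [-0.44576645 -0.21083574 -0.99217957]
```

View pics/w32.png

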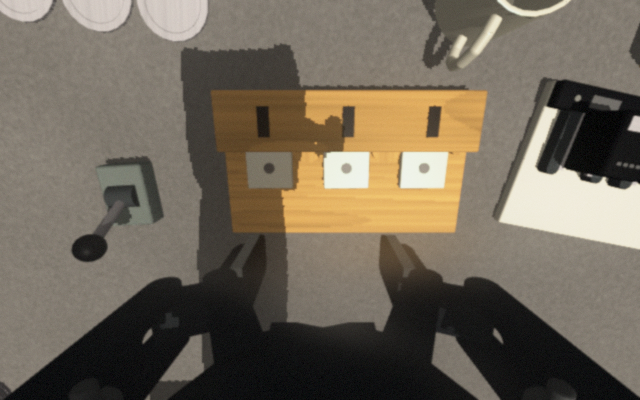

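View pics/s32.png

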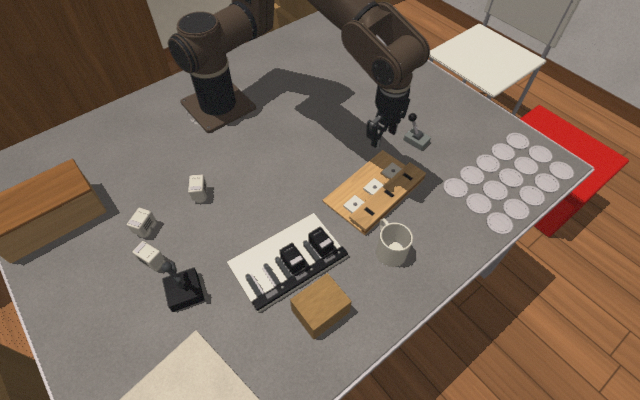

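View pics/d32.png

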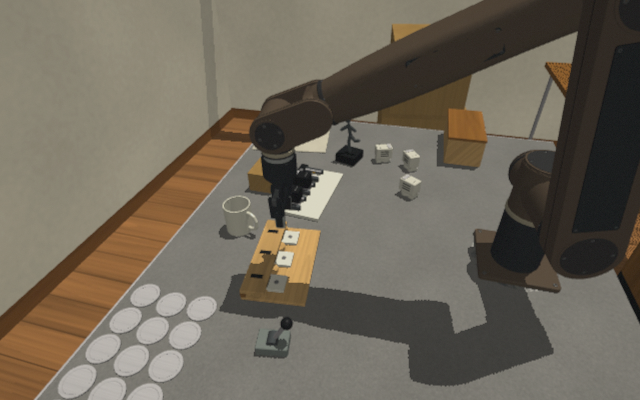

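Run:
```python
from h import *
im=cv2.imread('pics/s32.png'); cv2.imwrite('pics/s32c.png',cv2.resize(im[200:320,220:360],None,fx=5,fy=4.8,interpolation=cv2.INTER_CUBIC))
go(.585,-.12,.2,-np.pi/2-.078)
```

```text
turn 0.198 (rows>=2) q6 1.60 | shift cm [-2.43 31.01 -3.15] len 31.3 rows>=6
```

View pics/s32c.png

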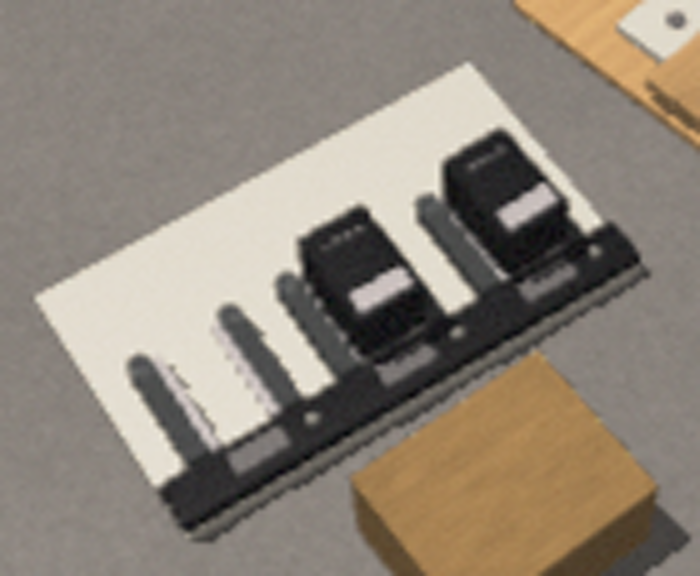

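>>> arm_command(
  increments=[
    [[-1.2,0,0,0.099],[-1.2,0,0,0.099],[0,5.17,-0.5,0],[0,5.17,-0.5,0],[0,5.17,-0.5,0],[0,5.17,-0.5,0],[0,5.17,-0.5,0],[0,5.17,-0.5,0],[0,0,0,0],[0,0,0,0]],
  ],
)

```text
time: 63.3
eef_pos: [0.584, -0.1196, 0.2006]
tcp_rot: [-0.706, 0.027, 0.707, 0.028]
contact_force: [-0.5, 0.7, 0.4]
opening: 0.722
```

Run:
```python
from h import *
T=T_tool();s=sensors.get_state();print(s['time'],T[:3,3],psi(T),s['opening'],s['contact_force'])
im=optics.read_camera('wrist'); cv2.imwrite('pics/w33.png',im); cv2.imwrite('pics/w33c.png',cv2.resize(im[50:210,230:500],None,fx=2.9,fy=2.9,interpolation=cv2.INTER_CUBIC))
np.save('T33.npy',T)
```

```text
63.3 [ 0.58402191 -0.11960334  0.20056058] -1.6496667146187454 0.7222684749458732 [-0.50331684  0.73235316  0.44112445]
```

View pics/w33c.png

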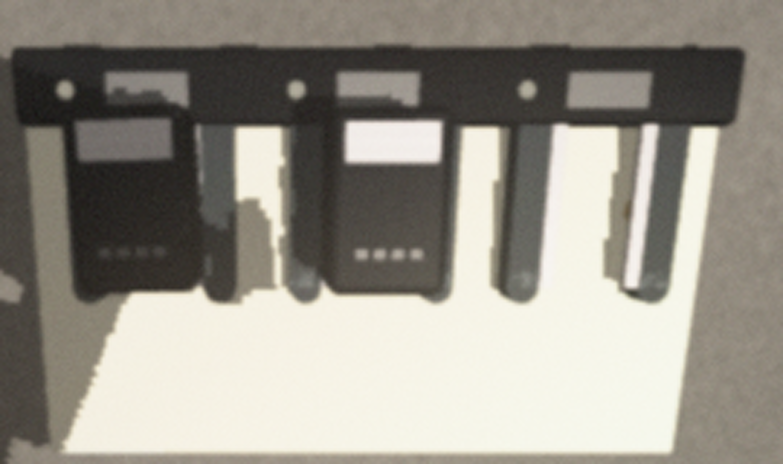

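Run:
```python
from h import *
T=np.load('T33.npy'); y=-.078;u=np.array([np.cos(y),np.sin(y)]);n=np.array([-u[1],u[0]])
P=lambda c,r,z: unproj('wrist',(50+r/2.9,230+c/2.9),z,T)[:2]*1000
tips=[P(c,r,.026) for c,r in ((222,301),(305,301),(437,301),(520,302),(653,302))]
tipx=np.array([t@u for t in tips]); print('home x by tips',np.round(tipx+38,1))
hx=[P(c,125,.012)@u-28 for c in (260,480,700)]; print('home x by housing foot',np.round(hx,1))
hb=[P(c,48,.024)@u-55 for c in (200,480,700)]; print('home x by housing back',np.round(hb,1))
for nm,b,(tl,tr) in (('L',(124,140),(88,222)),('M',(392,142),(305,437))):
    w=P(*b,.072); print(nm,'bar x-19',round(w@u-19,1),'y',round(w@n,1))
print('tips y',[round(t@n,1) for t in tips])
```

```text
home x by tips [659.1 659.  658.9 658.4 658.3]
home x by housing foot [659.3 659.1 658.9]
home x by housing back [657.8 657.6 657.4]
L bar x-19 659.1 y -28.8
M bar x-19 658.3 y -114.5
tips y [np.float64(-56.6), np.float64(-89.3), np.float64(-141.3), np.float64(-174.0), np.float64(-226.4)]
```

Run:
```python
from h import *
go(.45,.404,.2,-np.pi/2+.07)
```

```text
turn -0.148 (rows>=1) q6 1.28 | shift cm [  0.08 -53.12   9.72] len 54.0 rows>=10
```

>>> arm_command(
  increments=[
    [[0,0,0,-0.148],[0,-5.3,0.97,0],[0,-5.3,0.97,0],[0,-5.3,0.97,0],[0,-5.3,0.97,0],[0,-5.3,0.97,0],[0,-5.3,0.97,0],[0,-5.3,0.97,0],[0,-5.3,0.97,0],[0,-5.3,0.97,0],[0,-5.3,0.97,0],[0,0,0,0],[0,0,0,0]],
  ],
  grip=0,
)

```text
time: 64.97
eef_pos: [0.4499, 0.4022, 0.2014]
tcp_rot: [-0.706, -0.025, 0.707, -0.026]
contact_force: [0.6, -0.4, -1.1]
opening: 0.0
```

Run:
```python
from h import *
T=T_tool();s=sensors.get_state();print(s['time'],T[:3,3],psi(T),s['opening'])
im=optics.read_camera('wrist'); cv2.imwrite('pics/w34.png',im)
b=optics.read_camera('side'); cv2.imwrite('pics/d34.png',b[220:400,150:450])
for d in optics.place_of('wrist','power_tip')[:2]: print(d, unproj('wrist',d['at'],.083,T))
go(.45,.404,.055)
```

```text
64.975 [0.44989812 0.40216644 0.20141606] -1.4993881123766557 0.00023188834998809206
{'at': [135.5, 324.6], 'conf': 0.92} [0.50334653 0.40275933 0.083     ]
turn 0.000 (rows>=0) q6 2.06 | shift cm [14.68 -0.34  0.1 ] len 14.7 rows>=3
```

View pics/w34.png

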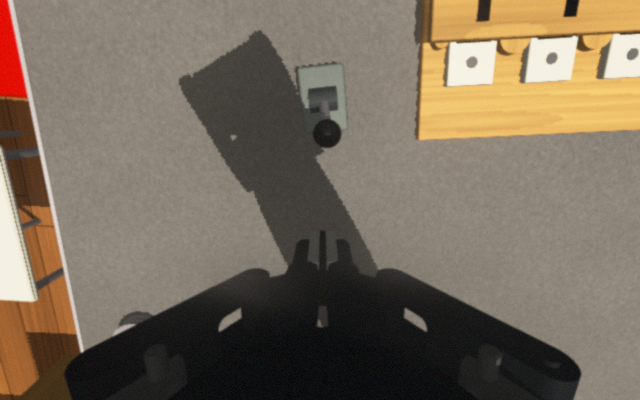

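>>> arm_command(
  increments=[
    [[5,0.1,0,0],[5,0,0,0],[4.6,0,0,0],[0,0,0,0],[0,0,-1.5,0],[0,0,-1.5,0],[0,0,-1.5,0],[0,0,-1.5,0],[0,0,-1.5,0],[0,0,-1,0],[0,0,-0.8,0],[0,0,0,0],[0,0,0,0]],
  ],
)

```text
time: 66.75
eef_pos: [0.5428, 0.4066, 0.0551]
tcp_rot: [-0.705, -0.024, 0.708, -0.025]
contact_force: [-4.4, -0.7, 0.4]
opening: 0.005
```

Run:
```python
from h import *
T=T_tool();s=sensors.get_state();print(s['time'],T[:3,3],s['contact_force'])
a=optics.read_camera('scene')[80:180,370:480]; b=optics.read_camera('side')[260:360,200:310]
cv2.imwrite('pics/l35.png',cv2.resize(np.hstack([a,b]),None,fx=3.5,fy=3.5,interpolation=cv2.INTER_CUBIC))
```

```text
66.75 [0.54275984 0.40656571 0.05509487] [-4.4115823  -0.67424141  0.43014644]
```

View pics/l35.png

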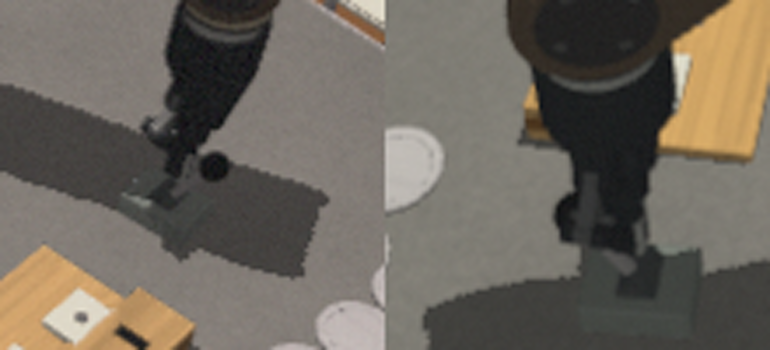

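>>> arm_command(
  increments=[
    [[0,0,-0.3,0],[0,0,0,0],[0,0,0,0]],
  ],
)

```text
time: 67.22
eef_pos: [0.5432, 0.4066, 0.0549]
tcp_rot: [-0.703, -0.024, 0.71, -0.025]
contact_force: [-10.8, -1.8, 3.8]
opening: 0.003
```

>>> arm_command(
  increments=[
    [[0,0,1.5,0],[0,0,2,0],[-5,0,1,0],[-5,0,1,0],[-5,0,0,0],[0,0,0,0]],
  ],
)

```text
time: 67.97
eef_pos: [0.4957, 0.4051, 0.2135]
tcp_rot: [0.712, 0.027, -0.701, 0.022]
contact_force: [0.5, -0.0, -0.6]
opening: 0.0
```

Run:
```python
from h import *
T=T_tool();s=sensors.get_state();print(s['time'],T[:3,3],s['contact_force'])
im=optics.read_camera('scene'); cv2.imwrite('pics/s36.png',im)
d=optics.read_camera('side'); cv2.imwrite('pics/d36.png',cv2.resize(d[220:380,200:400],None,fx=3.5,fy=3.5,interpolation=cv2.INTER_CUBIC))
cv2.imwrite('pics/s36c.png',cv2.resize(im[90:320,220:450],None,fx=2.6,fy=2.6,interpolation=cv2.INTER_CUBIC))
for c in ('scene','side'):
    for q in optics.place_of(c,'power_tip')[:2]: print(c,q,unproj(c,q['at'],.083))
```

```text
67.975 [0.49572586 0.40509191 0.21347115] [ 0.52992073 -0.04604911 -0.63370666]
scene {'at': [122.6, 430.7], 'conf': 0.54} [0.55665728 0.43045751 0.083     ]
side {'at': [317.6, 256.4], 'conf': 0.78} [0.56972936 0.40545268 0.083     ]
```

View pics/s36c.png

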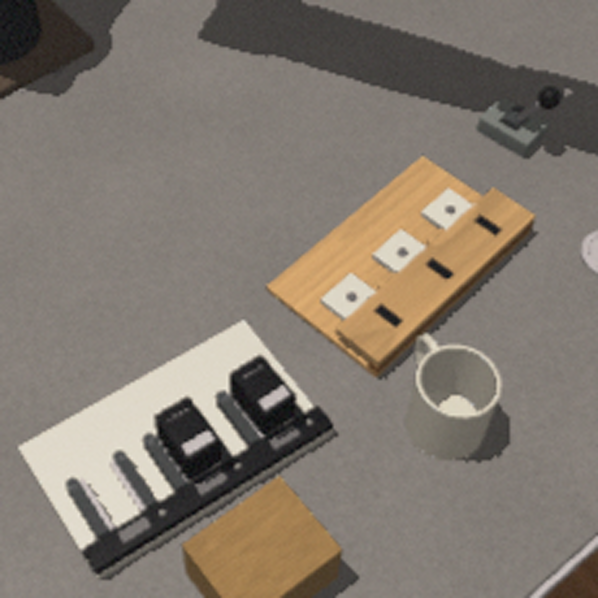

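View pics/d36.png

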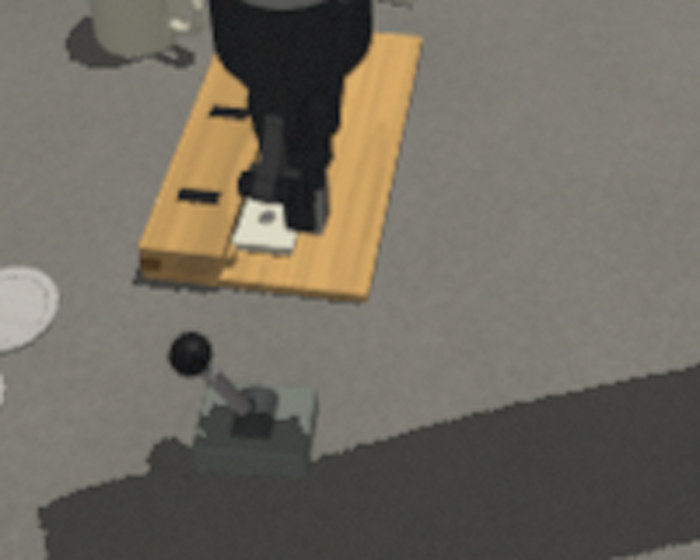

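The lever ball is back at scene pixel (431,127), the same as at the start, so the power is fully on. The packs and cards have not moved, and the arm is clear of everything.

```bash
python3 -c "
from plant import ctrl,sensors
print(ctrl.sign_off()); print(sensors.get_state()['time'])"
```

```text
the job is handed in; nothing more can be done
None
the job is handed in; nothing more can be done
```

The race kit is checked in and handed in at about 68 s of the 210 s allowed. I switched the lever off first, docked both battery packs and all three tracker cards, then switched the lever fully on.

- **Packs:** I found two black packs and took the third as absent. They sit nose first on the left and middle shoes. Each was pushed until it met the end stop. The last wrist picture put both within about 1 mm of home along the shoe.
- **Tracker cards:** Each card was pushed in until force built up at the back wall, and all three stick out equally in the last view.
- **Lever:** I pushed it against its stop in both directions. Its ball ended at the same pixel in the scene camera as at the start.
- **Left alone:** I did not touch the trophy, mug, carton or the three white look-alikes.

**Disagreement:** in the last check, the network's lever-tip reading from the scene camera was about 15–20 mm off. The side camera and the picture itself agreed with each other, so I relied on those. Single pose readings also scattered by about 1 mm, so I set the fine alignment by viewing the part and its shoe or slot in the same wrist picture.

No check failed. The hand-in itself gives no verdict.

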